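Check a hand-held hardness probe on its reference block

TASK

Check the hand-held hardness probe on the rectangular steel reference block that lies on the bench to the right: first lay the block flat in the seat between the dowels on the support plate and let go of it, then take the probe out of its dock and press it upright on top of the block, bringing it down gently, until the sprung tip has gone in and the flat foot sits firmly on the steel with the whole foot on the block, without leaning on it hard. Hold it steady there for at least two seconds, and finish while still gripping the probe and pressing it down. Leave the other things on the bench alone.

Things in the scene. Friction and masses are not known exactly. Their poses are not given: they have to be found in the camera images.
- bar_block: rectangular steel reference block 42 x 100 x 16 mm, loose, lying flat on the bench to the right of the plate and the dock, beside or beyond the round block (a similar one far left, behind the left tester, is not meant); origin at the centre of its underside, x across the 42 mm width, y along the 100 mm length, z up. About 0.5 kg.
- support_plate: fixed ground-steel plate, 78 x 138 mm, top face 14 mm above the bench, with six upright 8 mm dowels standing 10.8 mm above that face; origin at the centre of its underside, x across the short side, y along the long side. The blue press behind the plate and dock reaches forward to x = 0.55 m (panel up to 0.17 m, hand wheel on its right up to 0.25 m high), the right-hand tester to x = 0.57 m.
- seat (a point): centre of the seat on the plate's top face (14 mm above the bench); axes as the plate's. Two dowels stand along each long side at x = +-27, y = +-36 mm, and one at each end at x = 0, y = +-56 mm (centres). They leave a space of 46 mm (x) by 104 mm (y); their tips taper from 5 mm height up, to about 3 mm across. The long sides are open between y = -32 and +32 mm, where fingers can go down beside the block. The block goes in either way round, its length along the seat's y.
- dock: fixed dock of the probe: black base 64 x 64 x 16 mm with an aluminium body 54 x 54 mm on it up to 44 mm above the bench; an upright 30 mm bore goes down to a ledge 16 mm above the bench; origin at the centre of its underside.
- probe: hand-held hardness probe, a round upright stick 121 mm tall, 0.26 kg, standing loose in the dock's bore. Origin at the centre of its flat foot face (underside), z up along the stick. Foot 26 mm in diameter; waist and lower body up to 25 mm; ribbed black grip 29 mm in diameter from 52 to 110 mm above the foot face; cap 27 mm from 110 to 121 mm. It turns freely in the bore and must be raised over 34 mm to come clear with its tip.
- grip (a point): point on the probe's axis in the black grip, 81 mm above the foot face: the place to grasp it.
- plunger (a joint): sprung tip of the probe, a pin 7 mm thick that stands 6 mm out below the foot face; reads 0 when out and grows as it is pressed in, 0.006 m when flush with the foot face. The spring pushes with 4 N at 0 and 10 N at 0.006 m (1 N per mm); then the foot meets the block, a hard stop (the joint then reads 5 to 6 mm, and any further push goes through the foot).
- tip (a point): end of the sprung tip, on the probe's axis, 6 mm below the foot face when out.
- round_block: round steel reference block, 50 mm in diameter, 12 mm high, loose on the bench; not used, leave it. Origin at the centre of its underside.
- puck_a: black round specimen puck 30 mm in diameter, 16 mm high, loose bystander; origin at the centre of its underside.
- puck_b: black round specimen puck 30 mm in diameter, 19 mm high, loose bystander; origin at the centre of its underside.
- check_weight: brass weight with knob, 38 mm in diameter, 70 mm high, loose bystander; origin at the centre of its underside.
- sleeve_part: flanged steel sleeve 50 mm in diameter, 14 mm high, loose bystander; origin at the centre of its underside.

How it is judged:
By the outcome, as a careful person would: the job done as asked, in the order asked, and still so for the second after the job is handed in, while the arm keeps its last pose, push and grip.
It also fails if it takes over 58 s, if anything falls off the work surface, if the arm or the gripper's body presses on something with over 40 N, if the wrist force passes 120 N, or if a joint passes its speed limit or range.

ROBOT

A 7-joint arm with a two-finger parallel gripper is mounted at the origin on a cart in front of the work surface, level with it; the furniture and walls round the work are solid. World frame = base frame: x ahead of the robot, y to its left, z up, the work surface at z = 0. Lengths are in m, angles in rad, forces in N, time in s.
With the tool pointing down it reaches from about 0.4 to 0.75 m from the base axis. Payload 19.5 kg.
Tool frame: the origin (TCP) lies on the front face of the gripper's body, between the roots of the fingers; the fingertips stand 73 mm ahead of it and the grasp point (between the pads) lies 54 mm ahead of it; z points along the fingers, y is the direction in which the jaws open and shut (so a half turn about z gives the same grasp; the last joint's range is limited). The gripper opens to 85 mm and grips with 20 to 120 N. Pads are 22 mm wide; open, the fingers measure 114 mm over their backs; the gripper's body (76 mm by 85 mm) begins 54 mm behind the grasp point. The pads swing forward as they close: fully open they stand 13 mm farther back than shut.
Start: joints at [1.075, 0.707, -0.028, 1.485, 0.022, 0.951, -0.075], TCP at [0.252, -0.517, 0.304] pointing down, gripper open.
Joint ranges: [-2.71, 2.71], [-0.32, 2.16], [-1.57, 1.52], [0, 2.45], [-1.46, 4.6], [0, 2.02], [-2.83, 2.83]. Speed limits (rad/s): [1.89, 1.89, 2.57, 2.57, 3.01, 3.01, 3.01].

INTERFACE

Orientations are given as a unit quaternion [x, y, z, w].
In Python, from cell import state, vision, workorder gives the robot as it stands. The module is installed in compiled form; this text tells all that it offers.
- The arm moves only by the tool send_rows, never from a script. Its argument "deltas" is a list of rows, each an object of numbers: "x", "y", "z": the shift along the tool's x, y, z in mm; "wx", "wy", "wz": the turn, a rotation vector about the tool's x, y, z in rad; "jaw": the finger opening in mm, from 0 to 85.4. In form: [{"x": .., "y": .., "z": .., "wx": .., "wy": .., "wz": .., "jaw": ..}, ...]. A call has 1 to 8 rows; each row is the pose to reach, as a shift and turn from the pose commanded when the call began, along the tool's axes at that moment; what a row does not reach only later rows make up. A row lasts 1/10 s, in which the tool goes at most 50 mm and 8.59 degrees, less where a joint would pass 70% of its speed; a pose out of reach is approached as far as the arm can. A call with a gripper value outside its range is refused whole. The fingers move at their own pace and stop on an object; "newtons" is the grip in N (left out, the last holds). Time passes only in rows, so rows that repeat a pose let the fingers close. It gives the time, the measured TCP pose, the force and the opening at its end, in the units of the state.
- state(): the state, without advancing time (a new reading comes with each control period).
- vision.grab_frame(name): name is "scene" or "top" or "wrist"; returns a dict with "image" (400x640x3 uint8, red, green, blue), "range_z" (400x640 float32, m along the optical axis (not along the pixel's ray), 0 where there is no reading), "fx", "fy", "cx", "cy" (pixels), "k1" (the pictures are not rectified: a ray, as slopes to the right and down, at radius r is drawn at 1 + k1 r^2 times it, then the intrinsics apply), "origin" and "rotation" of the camera in the world. Camera axes: x right, y up, looking along -z (the intrinsics and any distortion apply to the point x, -y, -z); pixel columns grow to the right and rows downward; lengths in m; the calibration is good to about 2 mm. A picture is of the moment at which its call begins.
- workorder.hand_in(): hands the job in, once; it reports no verdict.
The state is a dict: "clock": time; "joint_pos": joint angles; "joint_velocities": joint speeds; "joint_torque": joint torques, N m; "tcp_pos": TCP position; "orientation": TCP orientation; "ft_force": force on the tool from outside, world axes, zero at the start; "ft_torque": the same for the moment, N m; "finger_gap": opening from 0.0 (shut) to 1.0 (fully open).
Only numpy, scipy, OpenCV 4.12 (cv2) and the standard library are available. Lean on these libraries where they do the work, as an engineer would, in place of code of your own. Each camera call takes 0.05 s, during which the arm holds its last target.

## Working session

There is one attempt and no reset: what is moved stays moved. The work goes in short steps, Python scripts to look and compute and a tool call to move; the robot and the scene stay as the last step left them, time stands still between calls to the robot, and variables do not carry over. Pictures are saved under pics/ and viewed, and the job is handed in when it is done.

Besides the shell and the picture viewer there is one more tool, called as name(argument=value, ...) on one line, values as JSON. send_rows: Moves the arm, as the interface text tells. Its arguments: {"type":"object","properties":{"deltas":{"type":"array"},"newtons":{"type":"number"}},"required":["deltas"]}

```bash
mkdir -p pics; cat > h.py <<'E'
import numpy as np, cv2
from cell import state, vision, workorder
def grab(n,fn=None):
    f=vision.grab_frame(n)
    if fn: cv2.imwrite('pics/'+fn,cv2.cvtColor(f['image'],cv2.COLOR_RGB2BGR))
    np.savez('/tmp/%s.npz'%n,**f)
    return f
def load(n): return dict(np.load('/tmp/%s.npz'%n))
def pts(f):
    H,W=f['range_z'].shape
    v,u=np.mgrid[0:H,0:W].astype(float)
    K=np.array([[f['fx'],0,f['cx']],[0,f['fy'],f['cy']],[0,0,1]],float)
    s=cv2.undistortPoints(np.stack([u.ravel(),v.ravel()],1)[:,None],K,np.array([f['k1'],0,0,0,0],float))[:,0].reshape(H,W,2)
    z=f['range_z']
    P=np.stack([s[...,0]*z,-s[...,1]*z,-z],-1)
    R=np.array(f['rotation'])
    if R.size!=9: raise Exception(R)
    return P@R.reshape(3,3).T+np.array(f['origin'])
E
python3 - <<'E'
from h import *
s=state(); print({k:np.round(v,4) for k,v in s.items()})
for n in ['scene','top','wrist']:
    f=grab(n,n+'0.png'); print(n,f['fx'],f['k1'],f['origin'],f['rotation'])
E
```

```text
{'clock': np.float64(0.0), 'joint_pos': array([ 1.0753,  0.7071, -0.0276,  1.485 ,  0.022 ,  0.9509, -0.0755]), 'joint_velocities': array([ 0.0003,  0.0002, -0.0012, -0.0005, -0.0012, -0.001 , -0.0012]), 'joint_torque': array([-1.00000e-04, -8.83226e+01,  1.23480e+00, -2.36176e+01,
        1.69000e-02,  6.40000e-03, -1.00000e-04]), 'tcp_pos': array([ 0.252 , -0.5166,  0.3034]), 'orientation': array([ 9.744e-01,  2.250e-01, -1.000e-04, -5.000e-04]), 'ft_force': array([ 0.6405, -0.2058,  0.0413]), 'ft_torque': array([-0.003 ,  0.0041,  0.0401]), 'finger_gap': np.float64(0.999)}
scene 364.5671951685447 -0.014060879334805279 [0.1737467  0.51969048 0.47320254] [-0.15157804  0.51400329  0.81407937 -0.22382919]
top 373.0743750799896 -0.07218849103187017 [ 0.52315682 -0.15046651  0.94336744] [ 0.03225574 -0.02046256 -0.70625426  0.70692699]
wrist 282.6155445494956 -0.02918079149358068 [ 0.32039855 -0.48361667  0.37315925] [-0.12715509  0.08033446 -0.52372837  0.83850256]
```

```bash
sed -i "s/    if R.size!=9: raise Exception(R)/    from scipy.spatial.transform import Rotation as Ro; R=Ro.from_quat(R).as_matrix()/" h.py
python3 - <<'E'
from h import *
f=load('top'); P=pts(f)
for (v,u) in [(100,100),(200,320),(300,200),(300,500),(350,320)]: print(v,u,P[v,u])
E
```

```text
100 100 [0.75184833 0.26549426 0.30550161]
200 320 [ 0.58838927 -0.13164685  0.03065236]
300 200 [ 0.19849102  0.41144905 -0.69804526]
300 500 [ 0.19976951 -0.90950726 -0.70244818]
350 320 [ 0.02055051 -0.11971263 -0.59997638]
```

View pics/top0.png

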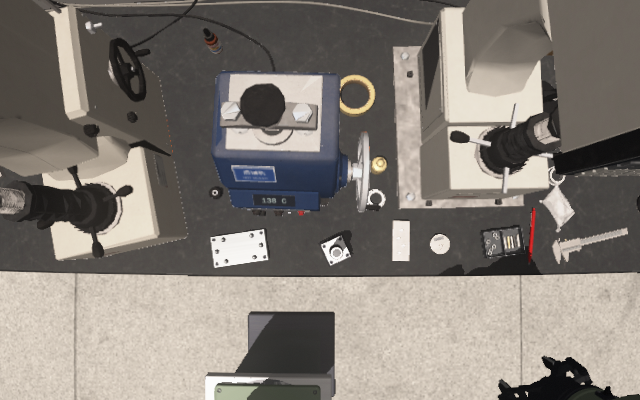

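View pics/scene0.png

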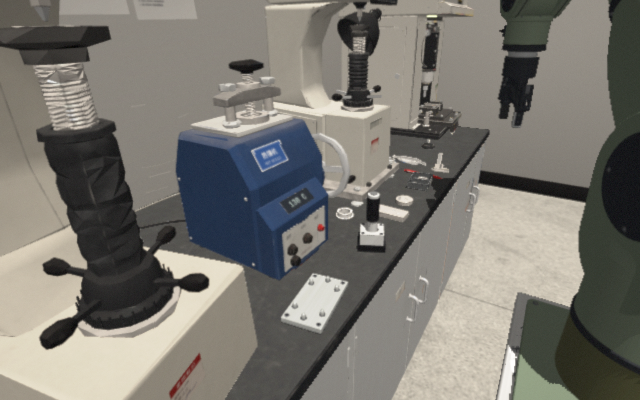

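View pics/wrist0.png

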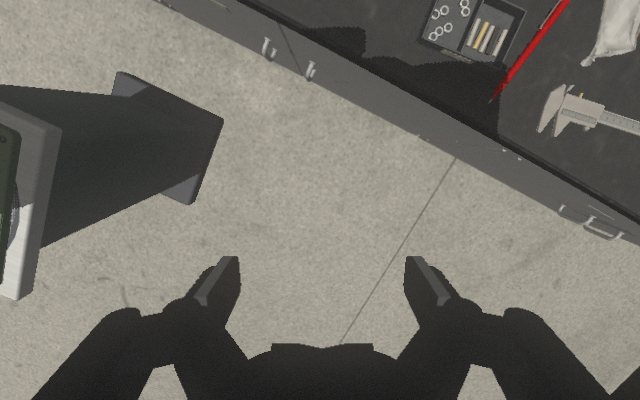

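The top view shows the plate near (240,248), dock with probe near (337,250), bar block near (400,241), and round block near (440,243). Next I measure them.

```bash
cat >> h.py <<'E'
def fitrect(f,P,box,zlo,zhi,vmin=0):
    u0,v0,u1,v1=box
    m=np.zeros(P.shape[:2],bool); m[v0:v1,u0:u1]=True
    m&=(P[...,2]>zlo)&(P[...,2]<zhi)
    n,l,st,c=cv2.connectedComponentsWithStats(m.astype(np.uint8))
    if n<2: print('none');return
    k=1+np.argmax(st[1:,4]); m=l==k
    q=P[m]; r=cv2.minAreaRect((q[:,:2]*1000).astype(np.float32))
    print('rect',r,'n',m.sum(),'zmed',np.median(q[:,2]),'mean',q.mean(0)); return m
E
python3 - <<'E'
from h import *
f=load('top'); P=pts(f)
b=P[225:265,355:385,2]; print('bench',np.percentile(b,[5,50,95]))
print('bar');fitrect(f,P,(380,210,425,270),0.009,0.03)
print('plate');fitrect(f,P,(200,220,280,275),0.008,0.019)
print('dock');fitrect(f,P,(312,225,362,272),0.034,0.05)
print('probe');fitrect(f,P,(312,225,362,272),0.10,0.2)
print('round');fitrect(f,P,(425,225,460,265),0.006,0.03)
g=cv2.cvtColor(f['image'],cv2.COLOR_RGB2BGR)[175:285,195:460]
cv2.imwrite('pics/z1.png',cv2.resize(g,None,fx=3,fy=3,interpolation=cv2.INTER_CUBIC))
E
```

```text
bench [-0.00235431  0.00044877  0.00309628]
bar
rect ((490.1981201171875, -331.17095947265625), (41.4263801574707, 99.43208312988281), 88.07804870605469) n 689 zmed 0.01639445764645886 mean [ 0.49000073 -0.33065053  0.01633168]
plate
rect ((469.4396667480469, 71.30279541015625), (78.78508758544922, 137.7584228515625), 8.840039253234863) n 1662 zmed 0.014335748454094577 mean [0.4696031  0.07035813 0.01433014]
dock
rect ((467.5135192871094, -168.96315002441406), (54.36654281616211, 54.06198501586914), 24.879547119140625) n 353 zmed 0.04459848567975522 mean [ 0.46897498 -0.16844968  0.04440868]
probe
rect ((468.5926513671875, -168.83877563476562), (27.167720794677734, 26.523433685302734), 0.021163741126656532) n 146 zmed 0.13467325114692041 mean [ 0.46887187 -0.16858863  0.13284425]
round
rect ((481.2967224121094, -428.68048095703125), (49.797489166259766, 47.17131423950195), 89.95621490478516) n 335 zmed 0.012355502633597082 mean [ 0.48102373 -0.42850749  0.01242937]
```

View pics/z1.png

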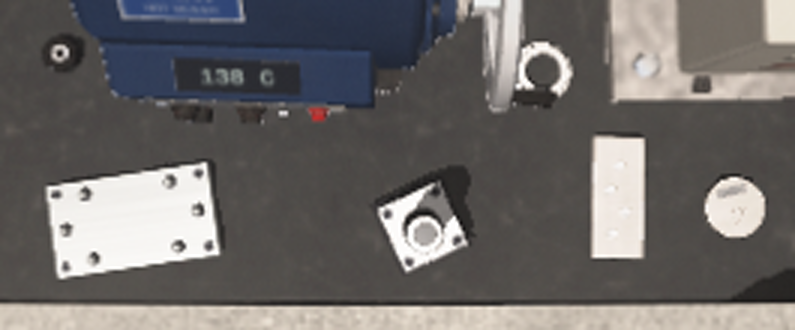

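```bash
cat >> h.py <<'E'
from scipy.spatial.transform import Rotation as Ro
def tgt(x,y,z,phi):
    """print tool-frame delta (mm, rad) from measured pose to a downward pose with tool-x yaw phi deg"""
    s=state(); R=Ro.from_quat(s['orientation']).as_matrix()
    p=np.radians(phi); c,si=np.cos(p),np.sin(p)
    T=np.array([[c,si,0],[si,-c,0],[0,0,-1.]])
    d=R.T@(np.array([x,y,z])-s['tcp_pos'])*1000
    w=Ro.from_matrix(R.T@T).as_rotvec()
    print('d mm',np.round(d,1),'w',np.round(w,4),'t',s['clock'],'dist',np.linalg.norm(d),'deg',np.degrees(np.linalg.norm(w)))
def st():
    s=state(); R=Ro.from_quat(s['orientation']).as_matrix()
    print('t',round(float(s['clock']),2),'tcp',np.round(s['tcp_pos']*1000,1),'phi',np.round(np.degrees(np.arctan2(R[1,0],R[0,0])),2),'zt',np.round(R[:,2],4),'F',np.round(s['ft_force'],1),'gap',np.round(s['finger_gap']*85.4,1),'j',np.round(s['joint_pos'],2))
E
python3 - <<'E'
from h import *
tgt(.490,-.331,.24,-1.9)
E
```

```text
d mm [295.3 -62.5  63.6] w [-8.00e-04  2.00e-04  4.87e-01] t 0.15 dist 308.4580709242033 deg 27.900626328691175
```

send_rows(deltas=[{"x": 40,"y": -8.5,"z": 8,"wz": 0.06},{"x": 85,"y": -18,"z": 18,"wz": 0.14},{"x": 130,"y": -27.5,"z": 28,"wz": 0.21},{"x": 175,"y": -37,"z": 38,"wz": 0.29},{"x": 220,"y": -46.6,"z": 48,"wz": 0.36},{"x": 260,"y": -55,"z": 56,"wz": 0.43},{"x": 295.3,"y": -62.5,"z": 63.6,"wz": 0.487},{"x": 295.3,"y": -62.5,"z": 63.6,"wz": 0.487}])

```text
$.deltas[0]: bad value
```

send_rows(deltas=[{"x": 0,"y": 0,"z": 0},{"x": 0,"y": 0,"z": 0},{"x": 0,"y": 0,"z": 0}])

```text
$.deltas[0]: bad value
```

```bash
python3 - <<'E'
from h import *
st()
f=grab('wrist','w1.png'); P=pts(f); st()
b=P[...,2]; print(np.median(b[np.abs(b)<.01]))
np.save('/tmp/P.npy',P)
fitrect(f,P,(0,0,640,400),0.008,0.03)
E
```

```text
t 0.15 tcp [ 252.  -516.7  303.5] phi 26.0 zt [-4.e-04  7.e-04 -1.e+00] F [-0.4  0.4 -0.2] gap 85.3 j [ 1.08  0.71 -0.03  1.48  0.02  0.95 -0.08]
t 0.2 tcp [ 252.  -516.7  303.6] phi 26.0 zt [-3.e-04  6.e-04 -1.e+00] F [-1.   0.1 -0.9] gap 85.2 j [ 1.08  0.71 -0.03  1.48  0.02  0.95 -0.08]
-0.00029698310559717056
rect ((484.1240539550781, -589.9949340820312), (66.54405212402344, 101.77946472167969), 7.4489312171936035) n 1672 zmed 0.01666767158751986 mean [ 0.4797807  -0.60166952  0.01626158]
```

View pics/w1.png

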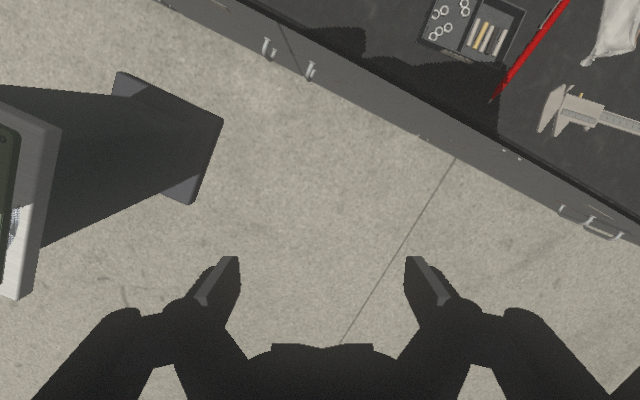

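The arm hasn't moved because the rows were refused; probably all seven keys are required.

send_rows(deltas=[{"x": 40,"y": -8.5,"z": 8,"wx": 0,"wy": 0,"wz": 0.06,"jaw": 85},{"x": 85,"y": -18,"z": 18,"wx": 0,"wy": 0,"wz": 0.14,"jaw": 85},{"x": 130,"y": -27.5,"z": 28,"wx": 0,"wy": 0,"wz": 0.21,"jaw": 85},{"x": 175,"y": -37,"z": 38,"wx": 0,"wy": 0,"wz": 0.29,"jaw": 85},{"x": 220,"y": -46.6,"z": 48,"wx": 0,"wy": 0,"wz": 0.36,"jaw": 85},{"x": 260,"y": -55,"z": 56,"wx": 0,"wy": 0,"wz": 0.43,"jaw": 85},{"x": 295.3,"y": -62.5,"z": 63.6,"wx": 0,"wy": 0,"wz": 0.487,"jaw": 85},{"x": 295.3,"y": -62.5,"z": 63.6,"wx": 0,"wy": 0,"wz": 0.487,"jaw": 85}])

```text
clock: 1.0
tcp_pos: [0.4935, -0.3268, 0.2388]
orientation: [1.0, -0.014, 0.0, -0.001]
ft_force: [-0.3, -1.0, -0.1]
finger_gap: 0.995
```

send_rows(deltas=[{"x": 0,"y": 0,"z": 0,"wx": 0,"wy": 0,"wz": 0,"jaw": 85},{"x": 0,"y": 0,"z": 0,"wx": 0,"wy": 0,"wz": 0,"jaw": 85}])

```text
clock: 1.2
tcp_pos: [0.4893, -0.332, 0.2404]
orientation: [1.0, -0.017, -0.0, 0.0]
ft_force: [-0.5, -0.1, -1.0]
finger_gap: 0.997
```

```bash
python3 - <<'E'
from h import *
st()
f=grab('wrist','w2.png'); P=pts(f); st()
b=P[...,2]; print(np.median(b[np.abs(b)<.01]))
fitrect(f,P,(0,0,640,400),0.008,0.03)
E
```

```text
t 1.2 tcp [ 489.3 -332.   240.4] phi -1.94 zt [-3.e-04 -4.e-04 -1.e+00] F [-0.5 -0.1 -1. ] gap 85.2 j [ 0.46  0.82  0.17  1.51 -0.16  0.83 -0.92]
t 1.25 tcp [ 489.3 -332.1  240.5] phi -1.97 zt [-2.e-04 -3.e-04 -1.e+00] F [ 0.2 -0.3 -0. ] gap 85.1 j [ 0.46  0.82  0.17  1.51 -0.16  0.83 -0.92]
-0.00025317162241367264
rect ((491.6559143066406, -332.0605773925781), (42.3891487121582, 99.80023956298828), 88.26689910888672) n 3547 zmed 0.015607618071581453 mean [ 0.49448215 -0.33204554  0.0155778 ]
```

View pics/w2.png

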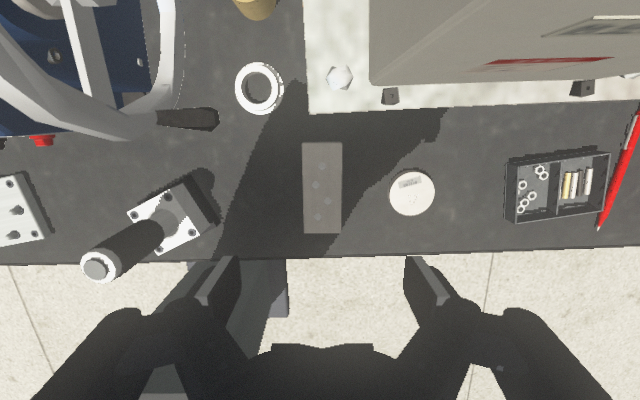

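```bash
python3 - <<'E'
from h import *
tgt(.491,-.3317,.074,-1.8)
E
```

```text
d mm [  1.7  -0.5 166.5] w [ 0.0003  0.0002 -0.0029] t 1.25 dist 166.53307363631194 deg 0.16947997996569328
```

send_rows(deltas=[{"x": 1.7,"y": -0.5,"z": 30,"wx": 0,"wy": 0,"wz": -0.003,"jaw": 66},{"x": 1.7,"y": -0.5,"z": 65,"wx": 0,"wy": 0,"wz": -0.003,"jaw": 66},{"x": 1.7,"y": -0.5,"z": 100,"wx": 0,"wy": 0,"wz": -0.003,"jaw": 66},{"x": 1.7,"y": -0.5,"z": 130,"wx": 0,"wy": 0,"wz": -0.003,"jaw": 66},{"x": 1.7,"y": -0.5,"z": 150,"wx": 0,"wy": 0,"wz": -0.003,"jaw": 66},{"x": 1.7,"y": -0.5,"z": 160,"wx": 0,"wy": 0,"wz": -0.003,"jaw": 66},{"x": 1.7,"y": -0.5,"z": 166.5,"wx": 0,"wy": 0,"wz": -0.003,"jaw": 66},{"x": 1.7,"y": -0.5,"z": 166.5,"wx": 0,"wy": 0,"wz": -0.003,"jaw": 66}])

```text
clock: 2.05
tcp_pos: [0.4916, -0.331, 0.0739]
orientation: [1.0, -0.015, 0.0, -0.0]
ft_force: [-0.9, -0.3, 1.1]
finger_gap: 0.778
```

```bash
python3 - <<'E'
from h import *
f=grab('wrist','w3.png'); st()
E
```

```text
t 2.1 tcp [ 491.9 -331.1   74.4] phi -1.75 zt [ 6.e-04 -3.e-04 -1.e+00] F [0.1 0.4 1. ] gap 65.7 j [ 0.49  1.07  0.11  1.59 -0.2   0.49 -0.89]
```

View pics/w3.png

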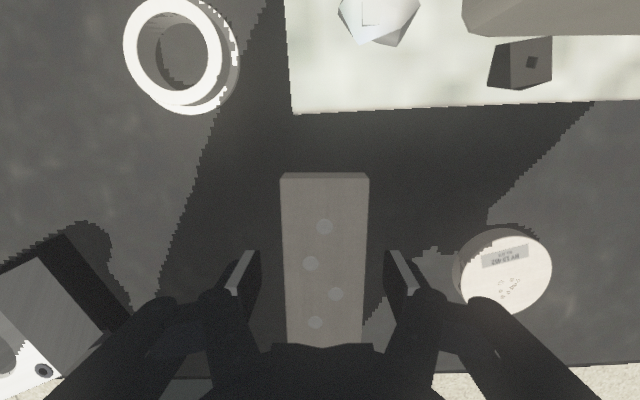

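The fingers (pads at about (245,270) and (400,270)) straddle the block evenly, with the round block at (505,270) clear. Closing.

send_rows(deltas=[{"x": 0,"y": 0,"z": 0,"wx": 0,"wy": 0,"wz": 0,"jaw": 36},{"x": 0,"y": 0,"z": 0,"wx": 0,"wy": 0,"wz": 0,"jaw": 36},{"x": 0,"y": 0,"z": 0,"wx": 0,"wy": 0,"wz": 0,"jaw": 36},{"x": 0,"y": 0,"z": 0,"wx": 0,"wy": 0,"wz": 0,"jaw": 36},{"x": 0,"y": 0,"z": 0,"wx": 0,"wy": 0,"wz": 0,"jaw": 36},{"x": 0,"y": 0,"z": 0,"wx": 0,"wy": 0,"wz": 0,"jaw": 36}], newtons=70)

```text
clock: 2.7
tcp_pos: [0.4921, -0.3312, 0.0752]
orientation: [1.0, -0.015, 0.001, 0.001]
ft_force: [-2.2, 0.1, 14.8]
finger_gap: 0.472
```

```bash
python3 - <<'E'
from h import *
f=grab('wrist','w4.png'); st()
E
```

```text
t 2.75 tcp [ 492.1 -331.2   75.2] phi -1.74 zt [ 0.0013 -0.0011 -1.    ] F [-2.2 -0.  14.3] gap 40.2 j [ 0.49  1.07  0.11  1.59 -0.2   0.49 -0.89]
```

View pics/w4.png

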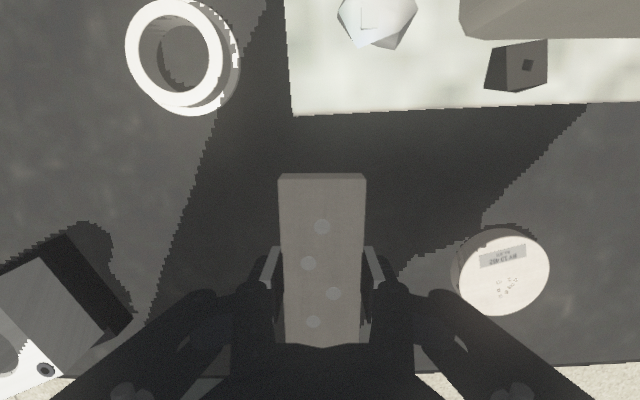

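Closing swung the tips onto the bench (14 N up), so I'll open, rise 4 mm and regrip.

send_rows(deltas=[{"x": 0,"y": 0,"z": 0,"wx": 0,"wy": 0,"wz": 0,"jaw": 56},{"x": 0,"y": 0,"z": 0,"wx": 0,"wy": 0,"wz": 0,"jaw": 56},{"x": -0.5,"y": 0,"z": -4,"wx": 0,"wy": 0,"wz": 0,"jaw": 56},{"x": -0.5,"y": 0,"z": -4,"wx": 0,"wy": 0,"wz": 0,"jaw": 56},{"x": -0.5,"y": 0,"z": -4,"wx": 0,"wy": 0,"wz": 0,"jaw": 36},{"x": -0.5,"y": 0,"z": -4,"wx": 0,"wy": 0,"wz": 0,"jaw": 36},{"x": -0.5,"y": 0,"z": -4,"wx": 0,"wy": 0,"wz": 0,"jaw": 36},{"x": -0.5,"y": 0,"z": -4,"wx": 0,"wy": 0,"wz": 0,"jaw": 36}])

```text
clock: 3.55
tcp_pos: [0.4913, -0.3309, 0.0784]
orientation: [1.0, -0.015, 0.0, 0.0]
ft_force: [-2.4, 0.6, 11.8]
finger_gap: 0.466
```

send_rows(deltas=[{"x": 0,"y": 0,"z": 0,"wx": 0,"wy": 0,"wz": 0,"jaw": 36},{"x": 0,"y": 0,"z": 0,"wx": 0,"wy": 0,"wz": 0,"jaw": 36}])

```text
clock: 3.75
tcp_pos: [0.4914, -0.3309, 0.0784]
orientation: [1.0, -0.015, 0.0, 0.0]
ft_force: [-2.7, 0.6, 13.6]
finger_gap: 0.474
```

```bash
python3 - <<'E'
from h import *
st()
tgt(.46,-.331,.25,-1.8)
E
```

```text
t 3.75 tcp [ 491.4 -330.9   78.4] phi -1.74 zt [ 4.e-04 -4.e-04 -1.e+00] F [-2.7  0.6 13.6] gap 40.5 j [ 0.49  1.06  0.11  1.59 -0.2   0.5  -0.89]
d mm [ -31.3    1.1 -171.7] w [ 0.0004 -0.0004  0.0011] t 3.75 dist 174.48690579808252 deg 0.07155372828211484
```

send_rows(deltas=[{"x": 0,"y": 0,"z": -10,"wx": 0,"wy": 0,"wz": 0,"jaw": 36},{"x": -4,"y": 0,"z": -35,"wx": 0,"wy": 0,"wz": 0,"jaw": 36},{"x": -10,"y": 0,"z": -65,"wx": 0,"wy": 0,"wz": 0,"jaw": 36},{"x": -18,"y": 0,"z": -100,"wx": 0,"wy": 0,"wz": 0,"jaw": 36},{"x": -26,"y": 0,"z": -135,"wx": 0,"wy": 0,"wz": 0,"jaw": 36},{"x": -31,"y": 0,"z": -160,"wx": 0,"wy": 0,"wz": 0,"jaw": 36},{"x": -31,"y": 0,"z": -172,"wx": 0,"wy": 0,"wz": 0,"jaw": 36},{"x": -31,"y": 0,"z": -172,"wx": 0,"wy": 0,"wz": 0,"jaw": 36}])

```text
clock: 4.55
tcp_pos: [0.4607, -0.3298, 0.2507]
orientation: [1.0, -0.015, 0.001, 0.0]
ft_force: [0.4, -0.3, -6.1]
finger_gap: 0.465
```

```bash
python3 - <<'E'
from h import *
f=grab('wrist','w5.png'); st()
P=pts(f); s=state(); R=Ro.from_quat(s['orientation']).as_matrix()
Q=(P-s['tcp_pos'])@R  # tool frame
m=(Q[...,2]>.04)&(Q[...,2]<.09)&(np.abs(Q[...,1])<.05)&(np.abs(Q[...,0])<.09)
q=Q[m]; print(m.sum()); 
h,e=np.histogram(q[:,2],np.arange(.04,.09,.002)); print(dict(zip(np.round(e,3),h)))
tgt(.46,.0712,.25,98.84)
E
```

```text
t 4.6 tcp [ 460.5 -329.5  249.4] phi -1.71 zt [-1.e-04  4.e-04 -1.e+00] F [ 0.8  0.6 -6.2] gap 39.5 j [ 0.48  0.77  0.16  1.59 -0.16  0.79 -0.89]
15395
{np.float64(0.04): np.int64(189), np.float64(0.042): np.int64(174), np.float64(0.044): np.int64(175), np.float64(0.046): np.int64(156), np.float64(0.048): np.int64(169), np.float64(0.05): np.int64(142), np.float64(0.052): np.int64(154), np.float64(0.054): np.int64(136), np.float64(0.056): np.int64(135), np.float64(0.058): np.int64(209), np.float64(0.06): np.int64(11208), np.float64(0.062): np.int64(2141), np.float64(0.064): np.int64(91), np.float64(0.066): np.int64(77), np.float64(0.068): np.int64(66), np.float64(0.07): np.int64(39), np.float64(0.072): np.int64(59), np.float64(0.074): np.int64(70), np.float64(0.076): np.int64(5), np.float64(0.078): np.int64(0), np.float64(0.08): np.int64(0), np.float64(0.082): np.int64(0), np.float64(0.084): np.int64(0), np.float64(0.086): np.int64(0)}
d mm [ -12.5 -400.5   -0.5] w [-3.0000e-04 -3.0000e-04 -1.7549e+00] t 4.6 dist 400.7214862341373 deg 100.55118723499564
```

View pics/w5.png

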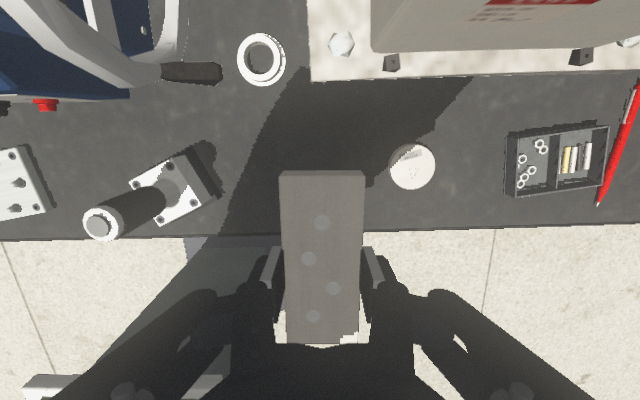

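The block is held level and central (top face from (280,170) to (355,345)). Its underside is 77 mm ahead of the TCP and it clears the probe in transit.

send_rows(deltas=[{"x": -1,"y": -15,"z": 0,"wx": 0,"wy": 0,"wz": -0.07,"jaw": 36},{"x": -2,"y": -40,"z": 0,"wx": 0,"wy": 0,"wz": -0.19,"jaw": 36},{"x": -3,"y": -68,"z": 0,"wx": 0,"wy": 0,"wz": -0.31,"jaw": 36},{"x": -4,"y": -96,"z": 0,"wx": 0,"wy": 0,"wz": -0.43,"jaw": 36},{"x": -5,"y": -124,"z": 0,"wx": 0,"wy": 0,"wz": -0.55,"jaw": 36},{"x": -6,"y": -152,"z": 0,"wx": 0,"wy": 0,"wz": -0.67,"jaw": 36},{"x": -7,"y": -180,"z": 0,"wx": 0,"wy": 0,"wz": -0.79,"jaw": 36},{"x": -8,"y": -208,"z": 0,"wx": 0,"wy": 0,"wz": -0.91,"jaw": 36}])

```text
clock: 5.4
tcp_pos: [0.4583, -0.1202, 0.2484]
orientation: [0.904, 0.428, -0.001, -0.001]
ft_force: [1.1, -1.0, -5.7]
finger_gap: 0.465
```

```bash
python3 - <<'E'
from h import *
st()
tgt(.462,.0712,.25,98.84)
E
```

```text
t 5.4 tcp [ 458.3 -120.2  248.4] phi 50.71 zt [-0.002   0.0011 -1.    ] F [ 1.1 -1.  -5.7] gap 39.7 j [ 0.23  0.65 -0.06  1.91  0.07  0.58 -0.57]
d mm [ 150.4 -118.4   -1.4] w [-2.2e-03 -5.0e-04 -8.4e-01] t 5.4 dist 191.4367478684036 deg 48.129901299296826
```

send_rows(deltas=[{"x": 20,"y": -16,"z": -0.5,"wx": -0.001,"wy": 0,"wz": -0.12,"jaw": 36},{"x": 43,"y": -34,"z": -1,"wx": -0.002,"wy": 0,"wz": -0.24,"jaw": 36},{"x": 66,"y": -52,"z": -1.4,"wx": -0.002,"wy": 0,"wz": -0.36,"jaw": 36},{"x": 89,"y": -70,"z": -1.4,"wx": -0.002,"wy": 0,"wz": -0.48,"jaw": 36},{"x": 112,"y": -88,"z": -1.4,"wx": -0.002,"wy": 0,"wz": -0.6,"jaw": 36},{"x": 134,"y": -105,"z": -1.4,"wx": -0.002,"wy": 0,"wz": -0.72,"jaw": 36},{"x": 150.4,"y": -118.4,"z": -1.4,"wx": -0.002,"wy": 0,"wz": -0.84,"jaw": 36},{"x": 150.4,"y": -118.4,"z": -1.4,"wx": -0.002,"wy": 0,"wz": -0.84,"jaw": 36}])

```text
clock: 6.2
tcp_pos: [0.4629, 0.0727, 0.2499]
orientation: [0.649, 0.76, 0.001, -0.001]
ft_force: [-0.5, -0.9, -6.0]
finger_gap: 0.463
```

send_rows(deltas=[{"x": 0,"y": 0,"z": 0,"wx": 0,"wy": 0,"wz": 0,"jaw": 36},{"x": 0,"y": 0,"z": 0,"wx": 0,"wy": 0,"wz": 0,"jaw": 36}])

```text
clock: 6.4
tcp_pos: [0.4631, 0.0691, 0.2505]
orientation: [0.653, 0.757, -0.0, 0.0]
ft_force: [-0.7, 0.2, -5.0]
finger_gap: 0.466
```

```bash
python3 - <<'E'
from h import *
st()
grab('wrist','w6.png');grab('top','t6.png');grab('scene','s6.png')
E
```

```text
t 6.4 tcp [463.1  69.1 250.5] phi 98.42 zt [ 5.e-04 -7.e-04 -1.e+00] F [-0.7  0.2 -5. ] gap 39.8 j [-0.07  0.64 -0.25  1.93  0.27  0.6  -0.35]
```

View pics/w6.png

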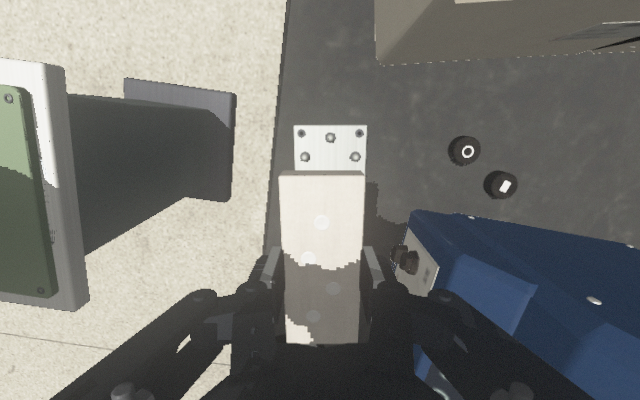

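View pics/s6.png

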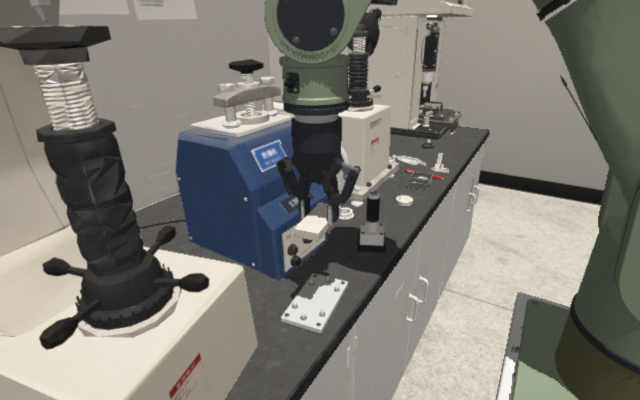

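View pics/t6.png

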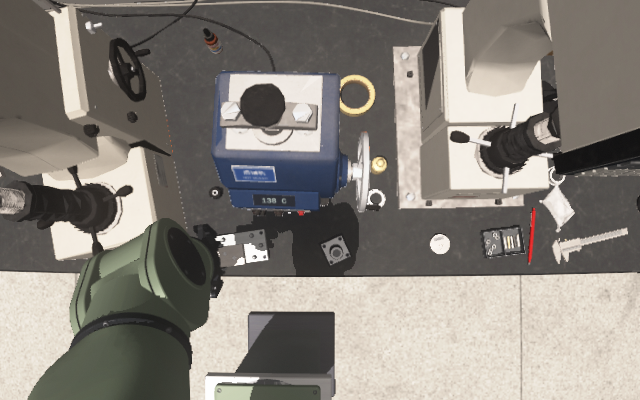

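```bash
python3 - <<'E'
from h import *
f=load('wrist'); P=pts(f); s=state(); R=Ro.from_quat(s['orientation']).as_matrix()
Q=(P-s['tcp_pos'])@R*1000
m=(Q[...,2]>57)&(Q[...,2]<65)&(np.abs(Q[...,1])<24)&(np.abs(Q[...,0])<70)
q=Q[m]; 
# plane
A=np.c_[q[:,:2],np.ones(len(q))]; print('plane',np.linalg.lstsq(A,q[:,2],rcond=None)[0])
print('block x max',q[:,0].max(),'y',[ (a,np.percentile(q[(q[:,0]>a)&(q[:,0]<a+6)][:,1],[0,100])) for a in (15,25,35,42)])
print('xmax by y',[ (b,q[(q[:,1]>b)&(q[:,1]<b+8)][:,0].max()) for b in (-20,-10,0,10)], 'xmin', [ (b,q[(q[:,1]>b)&(q[:,1]<b+8)][:,0].min()) for b in (-20,-10,0,10)])
z=P[...,2]*1000
m=(z>9)&(z<19); m[:, :285]=0; m[:,375:]=0; m[:115]=0;m[200:]=0
n,l,st_,c=cv2.connectedComponentsWithStats(m.astype(np.uint8)); m=l==1+np.argmax(st_[1:,4])
q=Q[m]; w=P[m]*1000
print('plate n',m.sum(),'z',np.median(w[:,2]))
print('y edges',[(a,np.percentile(q[(q[:,0]>a)&(q[:,0]<a+6)][:,1],[0,100])) for a in (48,54,60,66)])
print('xmax',[(b,q[(q[:,1]>b)&(q[:,1]<b+8)][:,0].max()) for b in range(-36,40,8)])
from scipy.spatial.transform import Rotation
g=cv2.cvtColor(f['image'],cv2.COLOR_RGB2BGR)[110:350,260:390]
cv2.imwrite('pics/z6.png',cv2.resize(g,None,fx=3,fy=2.5*1,interpolation=cv2.INTER_CUBIC))
E
```

```text
plane [7.01391312e-04 9.35775458e-04 6.32489097e+01]
block x max 50.011182557414116 y [(15, array([-21.0798144 ,  20.54812848])), (25, array([-21.09880003,  20.67984143])), (35, array([-21.20555876,  20.67140285])), (42, array([-21.33675105,  20.44297324]))]
xmax by y [(-20, np.float64(49.98739211444375)), (-10, np.float64(49.751590827031634)), (0, np.float64(49.95934802892156)), (10, np.float64(49.77802637023414))] xmin [(-20, np.float64(-49.499034356486696)), (-10, np.float64(-50.6815894018734)), (0, np.float64(-50.11979689868189)), (10, np.float64(-49.834913849037285))]
plate n 3208 z 13.522241177697152
y edges [(48, array([-30.04361694,  47.08361947])), (54, array([-31.0858115 ,  46.64942252])), (60, array([-30.78417074,  46.39586083])), (66, array([-30.66873183,  46.00358277]))]
xmax [(-36, np.float64(69.7689901186426)), (-28, np.float64(69.76904139791112)), (-20, np.float64(69.77413817772738)), (-12, np.float64(69.77830264416842)), (-4, np.float64(69.77519216740754)), (4, np.float64(69.77314326289269)), (12, np.float64(69.75569169427986)), (20, np.float64(69.7831489067581)), (28, np.float64(69.78062061986614)), (36, np.float64(68.81982370821815))]
```

In the hand the block reads centred and square (±50 mm, ±21 mm). The plate reads at (470.7, 71.0) from the wrist camera and (469.4, 71.3) from the top camera. I move over it and lower to just above the dowels for a closer check.

```bash
python3 - <<'E'
from h import *
tgt(.4703,.0712,.130,98.65)
E
```

```text
d mm [  1.    7.2 121. ] w [ 0.0013  0.0008 -0.0035] t 6.55 dist 121.2305867413052 deg 0.2188925399293609
```

send_rows(deltas=[{"x": 1,"y": 3,"z": 10,"wx": 0,"wy": 0,"wz": -0.004,"jaw": 36},{"x": 1,"y": 7.2,"z": 35,"wx": 0,"wy": 0,"wz": -0.004,"jaw": 36},{"x": 1,"y": 7.2,"z": 65,"wx": 0,"wy": 0,"wz": -0.004,"jaw": 36},{"x": 1,"y": 7.2,"z": 90,"wx": 0,"wy": 0,"wz": -0.004,"jaw": 36},{"x": 1,"y": 7.2,"z": 110,"wx": 0,"wy": 0,"wz": -0.004,"jaw": 36},{"x": 1,"y": 7.2,"z": 121,"wx": 0,"wy": 0,"wz": -0.004,"jaw": 36},{"x": 1,"y": 7.2,"z": 121,"wx": 0,"wy": 0,"wz": -0.004,"jaw": 36},{"x": 1,"y": 7.2,"z": 121,"wx": 0,"wy": 0,"wz": -0.004,"jaw": 36}])

```text
clock: 7.35
tcp_pos: [0.4706, 0.0718, 0.1306]
orientation: [0.651, 0.759, 0.001, 0.001]
ft_force: [0.5, 0.2, -5.2]
finger_gap: 0.465
```

```bash
python3 - <<'E'
from h import *
st()
f=grab('wrist'); P=pts(f); s=state(); R=Ro.from_quat(s['orientation']).as_matrix()
Q=(P-s['tcp_pos'])@R*1000; np.save('/tmp/Q.npy',Q)
m=(Q[...,2]>56)&(Q[...,2]<67)&(np.abs(Q[...,1])<24)&(np.abs(Q[...,0])<70)
print('top z',np.median(Q[m][:,2]))
g=cv2.cvtColor(f['image'],cv2.COLOR_RGB2BGR)[80:240,220:420]
cv2.imwrite('pics/z7.png',cv2.resize(g,None,fx=3.5,fy=3.5,interpolation=cv2.INTER_CUBIC))
E
```

```text
t 7.35 tcp [470.6  71.8 130.6] phi 98.76 zt [ 2.3e-03 -3.0e-04 -1.0e+00] F [ 0.5  0.2 -5.2] gap 39.7 j [-0.15  0.87 -0.13  2.    0.37  0.28 -0.43]
top z 63.120422107079506
```

View pics/z7.png

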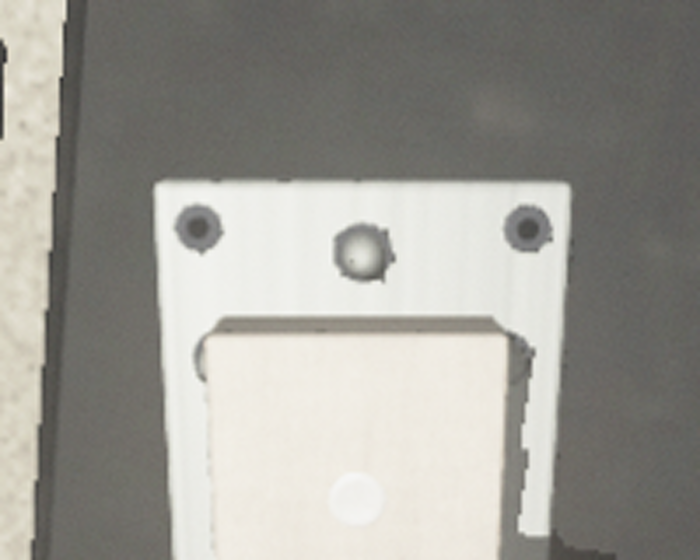

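```bash
cat >> h.py <<'E'
def ray(f,u,v,zw):
    """pixel -> world point on horizontal plane zw (m)"""
    K=np.array([[f['fx'],0,f['cx']],[0,f['fy'],f['cy']],[0,0,1]],float)
    s=cv2.undistortPoints(np.array([[[u,v]]],float),K,np.array([f['k1'],0,0,0,0],float))[0,0]
    d=Ro.from_quat(f['rotation']).as_matrix()@np.array([s[0],-s[1],-1]); o=np.array(f['origin'])
    return o+d*(zw-o[2])/d[2]
E
python3 - <<'E'
from h import *
f=load('wrist'); s=state(); R=Ro.from_quat(s['orientation']).as_matrix()
T=lambda X,Y,z:(R.T@(ray(f,220+X/3.5,80+Y/3.5,z)-s['tcp_pos'])*1000).round(2)
zt=s['tcp_pos'][2]-.0631
for n,X,Y,z in [('plateL top',155,182,.014),('plateR top',571,183,.014),('pL400',168,400,.014),('screwL',198.5,228,.014),('screwR',527,228,.014),('dowel base',363,252,.014),('dowel tip',362,252,.0248),('blk L',205,336,zt),('blk R',508,335,zt),('blk L500',213,500,zt),('blk R500',500,500,zt)]:
    print(n,T(X,Y,z))
E
```

```text
plateL top [ 67.32 -36.92 116.77]
plateR top [ 67.16  39.19 116.97]
pL400 [ 26.07 -36.8  116.79]
screwL [ 59.02 -29.33 116.79]
screwR [ 59.03  31.52 116.96]
dowel base [ 54.59   1.14 116.88]
dowel tip [ 55.82   0.9  106.08]
blk L [ 49.41 -20.61  63.01]
blk R [49.55 20.56 63.13]
blk L500 [ 25.63 -20.54  63.03]
blk R500 [25.61 20.51 63.14]
```

The end dowel is at (363,252) in the crop. Screws and edges show the plate about +1.0 mm in tool y and −0.6 mm in tool x from the block, with yaw matched within 0.2°.

send_rows(deltas=[{"x": -0.3,"y": 0.5,"z": 8,"wx": 0,"wy": 0,"wz": 0,"jaw": 36},{"x": -0.6,"y": 1.0,"z": 16,"wx": 0,"wy": 0,"wz": 0,"jaw": 36},{"x": -0.6,"y": 1.0,"z": 22,"wx": 0,"wy": 0,"wz": 0,"jaw": 36},{"x": -0.6,"y": 1.0,"z": 24,"wx": 0,"wy": 0,"wz": 0,"jaw": 36},{"x": -0.6,"y": 1.0,"z": 24,"wx": 0,"wy": 0,"wz": 0,"jaw": 36}])

```text
clock: 7.9
tcp_pos: [0.4714, 0.0713, 0.1059]
orientation: [0.651, 0.759, 0.0, 0.001]
ft_force: [0.1, 0.0, -5.2]
finger_gap: 0.467
```

```bash
python3 - <<'E'
from h import *
st()
f=grab('wrist'); s=state()
g=cv2.cvtColor(f['image'],cv2.COLOR_RGB2BGR)[80:240,220:420]
cv2.imwrite('pics/z8.png',cv2.resize(g,None,fx=3.5,fy=3.5,interpolation=cv2.INTER_CUBIC))
f=grab('scene')
g=cv2.cvtColor(f['image'],cv2.COLOR_RGB2BGR)[220:350,250:400]
cv2.imwrite('pics/s8.png',cv2.resize(g,None,fx=4,fy=4,interpolation=cv2.INTER_CUBIC))
E
```

```text
t 7.9 tcp [471.4  71.3 105.9] phi 98.78 zt [ 1.2e-03 -6.0e-04 -1.0e+00] F [ 0.1  0.  -5.2] gap 39.9 j [-0.16  0.92 -0.1   2.01  0.38  0.23 -0.44]
```

View pics/z8.png

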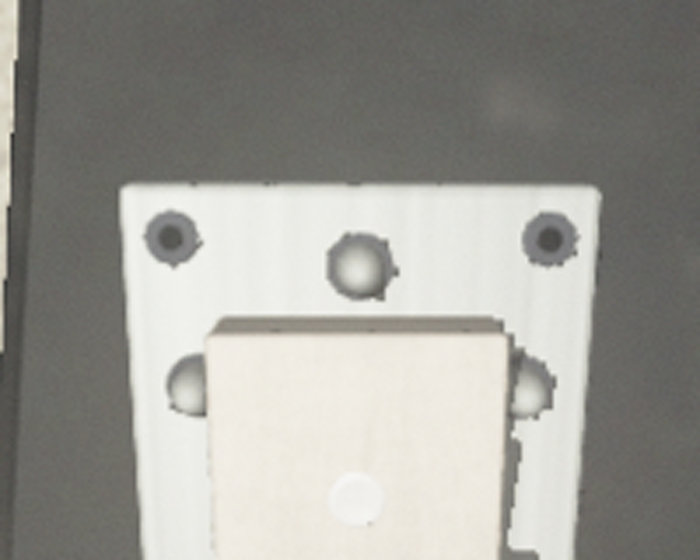

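View pics/s8.png

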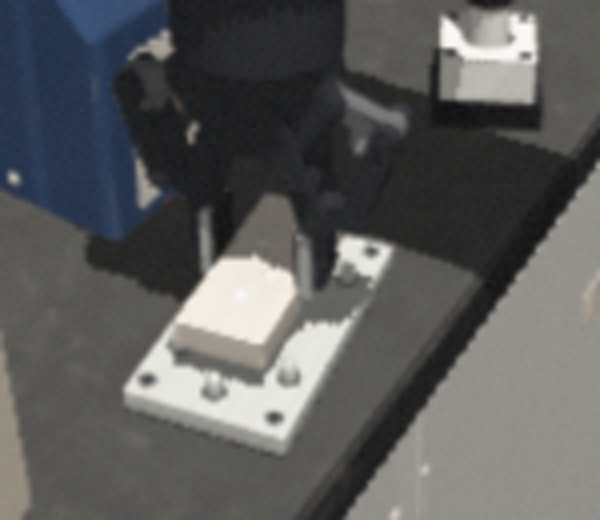

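Alignment looks good: side dowels at (190,385) and (531,385) sit evenly around the block, and the end dowel at (360,267) is clear. Lowering gently.

```bash
python3 - <<'E'
from h import *
f=load('wrist')
f=dict(np.load('/tmp/wrist.npz')); s=state(); R=Ro.from_quat(s['orientation']).as_matrix()
T=lambda X,Y,z:(R.T@(ray(f,220+(X+.5)/3.5-.5,80+(Y+.5)/3.5-.5,z)-s['tcp_pos'])*1000).round(2)
for n,X,Y,z in [('plateL',121,186,.014),('plateR',600,187,.014),('screwL',171,238,.014),('screwR',550,239,.014),('dowel base',360,267,.016),('sideL out',167,386,.019),('sideR out',553,386,.019),('blk L',205,336,.0428),('blk R',508,336,.0428),('blk bottom',360,318,.0268)]:
    print(n,T(X,Y,z))
E
```

```text
plateL [ 68.02 -37.71  92.2 ]
plateR [67.88 38.37 92.34]
screwL [ 59.85 -30.19  92.22]
screwR [59.71 30.86 92.33]
dowel base [55.44  0.25 90.28]
sideL out [ 36.56 -31.2   87.24]
sideR out [36.56 31.74 87.35]
blk L [ 49.52 -20.88  63.45]
blk R [49.52 20.37 63.52]
blk bottom [49.12  0.24 79.48]
```

send_rows(deltas=[{"x": 0,"y": 0,"z": 2,"wx": 0,"wy": 0,"wz": 0,"jaw": 36},{"x": 0,"y": 0,"z": 4,"wx": 0,"wy": 0,"wz": 0,"jaw": 36},{"x": 0,"y": 0,"z": 6,"wx": 0,"wy": 0,"wz": 0,"jaw": 36},{"x": 0,"y": 0,"z": 6,"wx": 0,"wy": 0,"wz": 0,"jaw": 36}])

```text
clock: 8.4
tcp_pos: [0.4714, 0.0713, 0.1]
orientation: [0.651, 0.759, 0.0, 0.001]
ft_force: [-0.8, 0.3, -6.2]
finger_gap: 0.469
```

send_rows(deltas=[{"x": 0,"y": 0.3,"z": 1.5,"wx": 0,"wy": 0,"wz": 0,"jaw": 36},{"x": 0,"y": 0.3,"z": 3,"wx": 0,"wy": 0,"wz": 0,"jaw": 36},{"x": 0,"y": 0.3,"z": 4.5,"wx": 0,"wy": 0,"wz": 0,"jaw": 36},{"x": 0,"y": 0.3,"z": 4.5,"wx": 0,"wy": 0,"wz": 0,"jaw": 36}])

```text
clock: 8.8
tcp_pos: [0.4718, 0.0713, 0.0955]
orientation: [0.651, 0.759, 0.0, 0.001]
ft_force: [-0.1, -0.4, -5.8]
finger_gap: 0.468
```

send_rows(deltas=[{"x": 0,"y": 0,"z": 0.7,"wx": 0,"wy": 0,"wz": 0,"jaw": 36},{"x": 0,"y": 0,"z": 1.4,"wx": 0,"wy": 0,"wz": 0,"jaw": 36},{"x": 0,"y": 0,"z": 1.4,"wx": 0,"wy": 0,"wz": 0,"jaw": 36}])

```text
clock: 9.1
tcp_pos: [0.4719, 0.0713, 0.0943]
orientation: [0.651, 0.759, 0.0, 0.001]
ft_force: [0.9, -0.3, -5.0]
finger_gap: 0.47
```

send_rows(deltas=[{"x": 0,"y": 0,"z": 0.5,"wx": 0,"wy": 0,"wz": 0,"jaw": 36},{"x": 0,"y": 0,"z": 1,"wx": 0,"wy": 0,"wz": 0,"jaw": 36},{"x": 0,"y": 0,"z": 1,"wx": 0,"wy": 0,"wz": 0,"jaw": 36}])

```text
clock: 9.4
tcp_pos: [0.4718, 0.0713, 0.0933]
orientation: [0.651, 0.759, 0.0, 0.001]
ft_force: [0.0, -0.4, -5.2]
finger_gap: 0.465
```

send_rows(deltas=[{"x": 0,"y": 0,"z": 0.3,"wx": 0,"wy": 0,"wz": 0,"jaw": 36},{"x": 0,"y": 0,"z": 0.6,"wx": 0,"wy": 0,"wz": 0,"jaw": 36},{"x": 0,"y": 0,"z": 0.6,"wx": 0,"wy": 0,"wz": 0,"jaw": 36}])

```text
clock: 9.7
tcp_pos: [0.4718, 0.0713, 0.0927]
orientation: [0.651, 0.759, 0.0, 0.001]
ft_force: [1.3, -0.4, -5.2]
finger_gap: 0.467
```

send_rows(deltas=[{"x": 0,"y": 0,"z": 0.4,"wx": 0,"wy": 0,"wz": 0,"jaw": 36},{"x": 0,"y": 0,"z": 0.8,"wx": 0,"wy": 0,"wz": 0,"jaw": 36},{"x": 0,"y": 0,"z": 0.8,"wx": 0,"wy": 0,"wz": 0,"jaw": 36}])

```text
clock: 10.0
tcp_pos: [0.4719, 0.0713, 0.0924]
orientation: [0.651, 0.759, 0.001, 0.001]
ft_force: [-1.4, 0.3, 9.3]
finger_gap: 0.466
```

send_rows(deltas=[{"x": 0,"y": 0,"z": 0.3,"wx": 0,"wy": 0,"wz": 0,"jaw": 36},{"x": 0,"y": 0,"z": 0.6,"wx": 0,"wy": 0,"wz": 0,"jaw": 36},{"x": 0,"y": 0,"z": 0.6,"wx": 0,"wy": 0,"wz": 0,"jaw": 36}])

```text
clock: 10.3
tcp_pos: [0.4718, 0.0714, 0.0923]
orientation: [0.651, 0.759, 0.001, 0.001]
ft_force: [-5.7, -0.2, 25.1]
finger_gap: 0.467
```

Seated: contact at TCP z 92.4 mm, which is 78.4 + 14. I relieve the push and open.

send_rows(deltas=[{"x": 0,"y": 0,"z": -1,"wx": 0,"wy": 0,"wz": 0,"jaw": 36},{"x": 0,"y": 0,"z": -1,"wx": 0,"wy": 0,"wz": 0,"jaw": 48},{"x": 0,"y": 0,"z": -1,"wx": 0,"wy": 0,"wz": 0,"jaw": 58},{"x": 0,"y": 0,"z": -1,"wx": 0,"wy": 0,"wz": 0,"jaw": 58},{"x": 0,"y": 0,"z": -6,"wx": 0,"wy": 0,"wz": 0,"jaw": 58},{"x": 0,"y": 0,"z": -20,"wx": 0,"wy": 0,"wz": 0,"jaw": 58},{"x": 0,"y": 0,"z": -40,"wx": 0,"wy": 0,"wz": 0,"jaw": 58},{"x": 0,"y": 0,"z": -60,"wx": 0,"wy": 0,"wz": 0,"jaw": 58}])

```text
clock: 11.1
tcp_pos: [0.4716, 0.0714, 0.1522]
orientation: [0.651, 0.759, 0.0, 0.001]
ft_force: [-0.6, -0.4, -1.1]
finger_gap: 0.678
```

send_rows(deltas=[{"x": -15,"y": 0,"z": -30,"wx": 0,"wy": 0,"wz": 0,"jaw": 58},{"x": -40,"y": 0,"z": -60,"wx": 0,"wy": 0,"wz": 0,"jaw": 58},{"x": -70,"y": 0,"z": -90,"wx": 0,"wy": 0,"wz": 0,"jaw": 58},{"x": -100,"y": 0,"z": -100,"wx": 0,"wy": 0,"wz": 0,"jaw": 58},{"x": -120,"y": 0,"z": -100,"wx": 0,"wy": 0,"wz": 0,"jaw": 58},{"x": -120,"y": 0,"z": -100,"wx": 0,"wy": 0,"wz": 0,"jaw": 58},{"x": -120,"y": 0,"z": -100,"wx": 0,"wy": 0,"wz": 0,"jaw": 58}])

```text
clock: 11.8
tcp_pos: [0.4897, -0.047, 0.2515]
orientation: [0.651, 0.759, 0.0, 0.001]
ft_force: [0.7, 1.0, -0.4]
finger_gap: 0.683
```

```bash
python3 - <<'E'
from h import *
st()
f=grab('wrist','w9.png');P=pts(f)
st()
fitrect(f,P,(200,0,440,300),0.023,0.038)
z=P[...,2]*1000
f=grab('scene')
g=cv2.cvtColor(f['image'],cv2.COLOR_RGB2BGR)[220:350,250:400]
cv2.imwrite('pics/s9.png',cv2.resize(g,None,fx=4,fy=4,interpolation=cv2.INTER_CUBIC))
E
```

```text
t 11.8 tcp [489.7 -47.  251.5] phi 98.74 zt [ 1.7e-03 -2.0e-04 -1.0e+00] F [ 0.7  1.  -0.4] gap 58.3 j [ 0.21  0.67 -0.32  1.85  0.32  0.67 -0.14]
t 11.85 tcp [489.7 -46.5 251.5] phi 98.8 zt [ 0.0016  0.     -1.    ] F [-0.2 -0.1  0.1] gap 58.2 j [ 0.21  0.67 -0.32  1.85  0.32  0.67 -0.14]
rect ((471.33770751953125, 75.1957778930664), (42.671451568603516, 107.2298583984375), 9.049626350402832) n 5072 zmed 0.02971718473002366 mean [0.47159926 0.07346852 0.02967332]
```

View pics/w9.png

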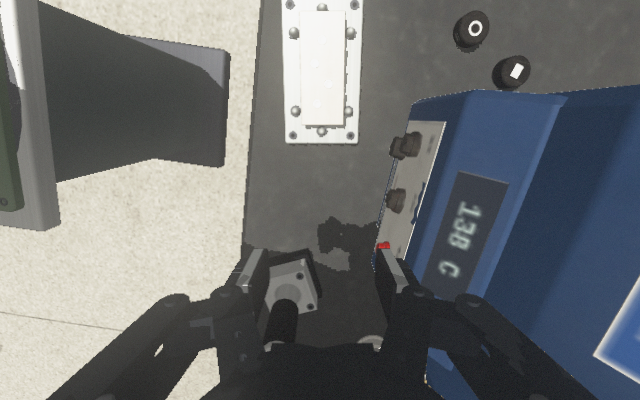

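View pics/s9.png

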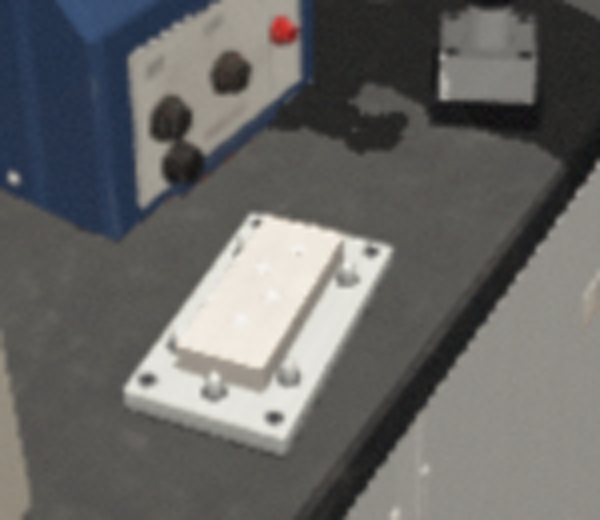

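The block lies flat between the dowels, released: seen at (322,68) in the wrist view, top at 29.7 mm. Now to the probe.

```bash
python3 - <<'E'
from h import *
tgt(.4685,-.1688,.252,98.75)
E
```

```text
d mm [-117.8  -39.8   -0.6] w [0.0015 0.0003 0.0015] t 11.9 dist 124.36895232068315 deg 0.12389062167268669
```

send_rows(deltas=[{"x": -20,"y": -15,"z": -0.6,"wx": 0.0015,"wy": 0,"wz": 0,"jaw": 60},{"x": -50,"y": -30,"z": -0.6,"wx": 0.0015,"wy": 0,"wz": 0,"jaw": 60},{"x": -80,"y": -39.8,"z": -0.6,"wx": 0.0015,"wy": 0,"wz": 0,"jaw": 60},{"x": -105,"y": -39.8,"z": -0.6,"wx": 0.0015,"wy": 0,"wz": 0,"jaw": 60},{"x": -117.8,"y": -39.8,"z": -0.6,"wx": 0.0015,"wy": 0,"wz": 0,"jaw": 60},{"x": -117.8,"y": -39.8,"z": -0.6,"wx": 0.0015,"wy": 0,"wz": 0,"jaw": 60},{"x": -117.8,"y": -39.8,"z": -0.6,"wx": 0.0015,"wy": 0,"wz": 0,"jaw": 60}])

```text
clock: 12.6
tcp_pos: [0.4686, -0.1683, 0.2519]
orientation: [0.65, 0.76, 0.0, 0.0]
ft_force: [-1.6, 0.3, 0.5]
finger_gap: 0.702
```

```bash
python3 - <<'E'
from h import *
st()
f=grab('wrist','w10.png');P=pts(f)
print('cap');m=fitrect(f,P,(200,0,440,345),0.130,0.142)
print('dock');fitrect(f,P,(200,0,440,345),0.039,0.049)
f=load('wrist')
E
```

```text
t 12.6 tcp [ 468.6 -168.3  251.9] phi 98.85 zt [ 3.e-04  1.e-04 -1.e+00] F [-1.6  0.3  0.5] gap 60.0 j [ 0.48  0.69 -0.35  1.82  0.35  0.69  0.08]
cap
rect ((468.8721008300781, -169.2684326171875), (26.09555435180664, 26.030221939086914), 50.142879486083984) n 1004 zmed 0.13407705602668013 mean [ 0.46859675 -0.16817469  0.13457615]
dock
rect ((468.6688537597656, -169.677490234375), (54.05584716796875, 54.72872543334961), 24.50791358947754) n 1527 zmed 0.043552800315734164 mean [ 0.46791979 -0.1606916   0.04353906]
```

View pics/w10.png

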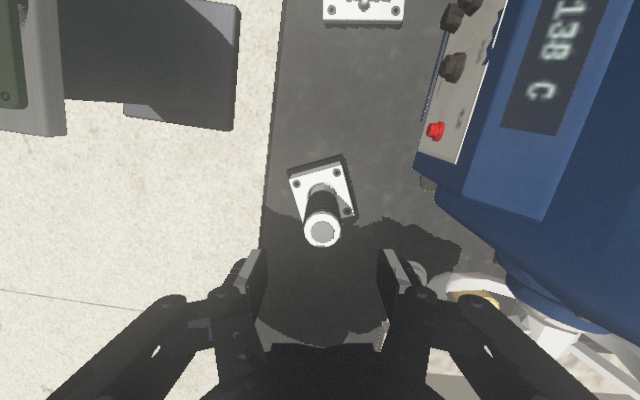

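send_rows(deltas=[{"x": -0.7,"y": 0.1,"z": 25,"wx": 0,"wy": 0,"wz": 0,"jaw": 60},{"x": -0.7,"y": 0.1,"z": 50,"wx": 0,"wy": 0,"wz": 0,"jaw": 60},{"x": -0.7,"y": 0.1,"z": 75,"wx": 0,"wy": 0,"wz": 0,"jaw": 60},{"x": -0.7,"y": 0.1,"z": 92,"wx": 0,"wy": 0,"wz": 0,"jaw": 60},{"x": -0.7,"y": 0.1,"z": 101,"wx": 0,"wy": 0,"wz": 0,"jaw": 60},{"x": -0.7,"y": 0.1,"z": 101,"wx": 0,"wy": 0,"wz": 0,"jaw": 60}])

```text
clock: 13.25
tcp_pos: [0.4687, -0.1695, 0.1505]
orientation: [0.651, 0.759, -0.0, -0.0]
ft_force: [0.1, 1.0, 0.0]
finger_gap: 0.7
```

```bash
python3 - <<'E'
from h import *
st()
f=grab('wrist','w11.png')
f=grab('scene')
g=cv2.cvtColor(f['image'],cv2.COLOR_RGB2BGR)[130:270,310:460]
cv2.imwrite('pics/s11.png',cv2.resize(g,None,fx=4,fy=4,interpolation=cv2.INTER_CUBIC))
E
```

```text
t 13.25 tcp [ 468.7 -169.5  150.5] phi 98.84 zt [-8.e-04 -1.e-04 -1.e+00] F [0.1 1.  0. ] gap 59.8 j [ 0.41  0.85 -0.24  1.91  0.45  0.43 -0.  ]
```

View pics/w11.png

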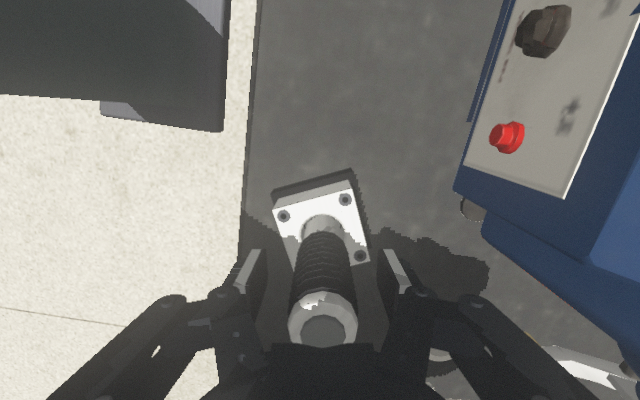

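View pics/s11.png

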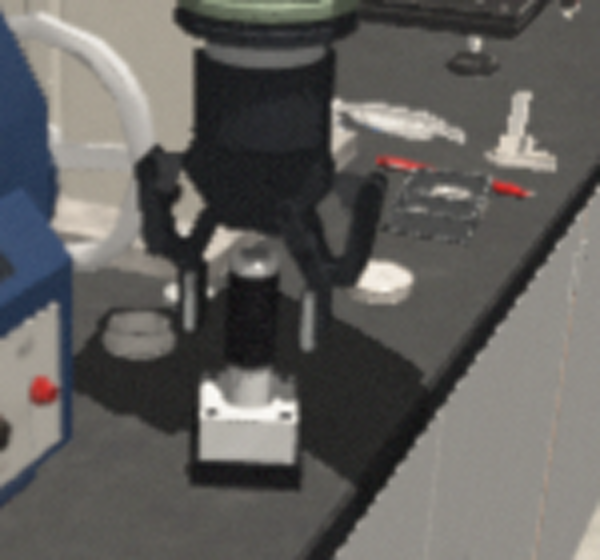

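The probe stands midway between the pads with its cap just under the body. Closing.

send_rows(deltas=[{"x": 0,"y": 0,"z": 0,"wx": 0,"wy": 0,"wz": 0,"jaw": 22},{"x": 0,"y": 0,"z": 0,"wx": 0,"wy": 0,"wz": 0,"jaw": 22},{"x": 0,"y": 0,"z": 0,"wx": 0,"wy": 0,"wz": 0,"jaw": 22},{"x": 0,"y": 0,"z": 0,"wx": 0,"wy": 0,"wz": 0,"jaw": 22},{"x": 0,"y": 0,"z": 0,"wx": 0,"wy": 0,"wz": 0,"jaw": 22},{"x": 0,"y": 0,"z": 0,"wx": 0,"wy": 0,"wz": 0,"jaw": 22},{"x": 0,"y": 0,"z": 0,"wx": 0,"wy": 0,"wz": 0,"jaw": 22}], newtons=90)

```text
clock: 14.05
tcp_pos: [0.469, -0.1705, 0.1519]
orientation: [0.651, 0.759, 0.0, 0.001]
ft_force: [-1.6, -0.9, 12.5]
finger_gap: 0.316
```

send_rows(deltas=[{"x": 0,"y": 0,"z": -3,"wx": 0,"wy": 0,"wz": 0,"jaw": 22},{"x": 0,"y": 0,"z": -10,"wx": 0,"wy": 0,"wz": 0,"jaw": 22},{"x": 0,"y": 0,"z": -20,"wx": 0,"wy": 0,"wz": 0,"jaw": 22},{"x": 0,"y": 0,"z": -35,"wx": 0,"wy": 0,"wz": 0,"jaw": 22},{"x": 0,"y": 0,"z": -48,"wx": 0,"wy": 0,"wz": 0,"jaw": 22},{"x": 0,"y": 0,"z": -55,"wx": 0,"wy": 0,"wz": 0,"jaw": 22},{"x": 0,"y": 0,"z": -55,"wx": 0,"wy": 0,"wz": 0,"jaw": 22}])

```text
clock: 14.75
tcp_pos: [0.4689, -0.1706, 0.207]
orientation: [0.651, 0.759, 0.0, 0.001]
ft_force: [-1.4, 0.7, -3.2]
finger_gap: 0.315
```

```bash
python3 - <<'E'
from h import *
st()
f=grab('wrist','w12.png')
f=grab('scene')
g=cv2.cvtColor(f['image'],cv2.COLOR_RGB2BGR)[110:270,300:450]
cv2.imwrite('pics/s12.png',cv2.resize(g,None,fx=3.7,fy=3.7,interpolation=cv2.INTER_CUBIC))
E
```

```text
t 14.75 tcp [ 468.9 -170.6  207. ] phi 98.75 zt [ 0.0017 -0.0011 -1.    ] F [-1.4  0.7 -3.2] gap 26.9 j [ 0.45  0.76 -0.31  1.87  0.4   0.57  0.04]
```

View pics/w12.png

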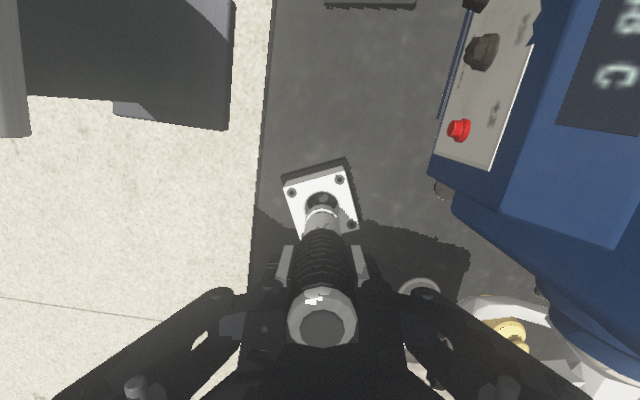

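View pics/s12.png

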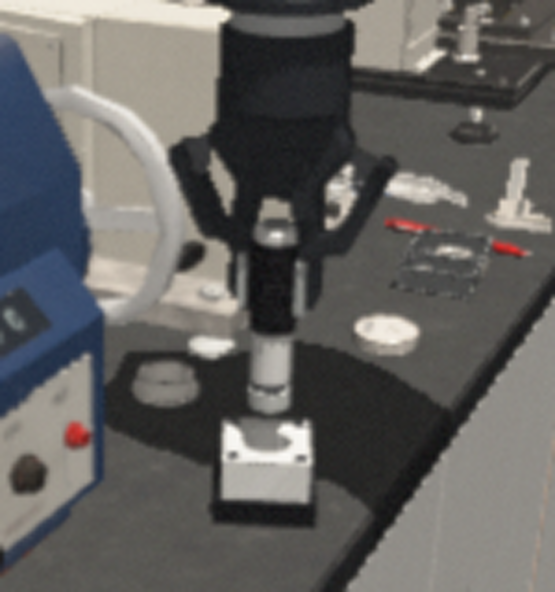

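Probe is out and upright (foot at (268,405), dock bore empty below). Moving over the block.

```bash
python3 - <<'E'
from h import *
tgt(.465,-.15,.232,98.75)
tgt(.4716,.0715,.230,98.75)
E
```

```text
d mm [ 20.7  -0.4 -26.1] w [0.0001 0.0006 0.0002] t 14.85 dist 33.35297407453442 deg 0.03881955485941287
d mm [238.6  39.9 -24.3] w [0.0001 0.0006 0.0002] t 14.85 dist 243.14478357427367 deg 0.03881955485941287
```

send_rows(deltas=[{"x": 5,"y": 1,"z": -15,"wx": 0,"wy": 0.001,"wz": 0,"jaw": 22},{"x": 25,"y": 4,"z": -25,"wx": 0,"wy": 0.001,"wz": 0,"jaw": 22},{"x": 60,"y": 10,"z": -25,"wx": 0,"wy": 0.001,"wz": 0,"jaw": 22},{"x": 100,"y": 17,"z": -25,"wx": 0,"wy": 0.001,"wz": 0,"jaw": 22},{"x": 140,"y": 23.5,"z": -25,"wx": 0,"wy": 0.001,"wz": 0,"jaw": 22},{"x": 180,"y": 30,"z": -25,"wx": 0,"wy": 0.001,"wz": 0,"jaw": 22},{"x": 215,"y": 36,"z": -25,"wx": 0,"wy": 0.001,"wz": 0,"jaw": 22},{"x": 238.6,"y": 39.9,"z": -24.3,"wx": 0,"wy": 0.001,"wz": 0,"jaw": 22}])

```text
clock: 15.65
tcp_pos: [0.4714, 0.0742, 0.2297]
orientation: [0.65, 0.76, 0.0, -0.0]
ft_force: [1.3, -0.9, -3.3]
finger_gap: 0.317
```

send_rows(deltas=[{"x": 0,"y": 0,"z": 0,"wx": 0,"wy": 0,"wz": 0,"jaw": 22},{"x": 0,"y": 0,"z": 15,"wx": 0,"wy": 0,"wz": 0,"jaw": 22},{"x": 0,"y": 0,"z": 30,"wx": 0,"wy": 0,"wz": 0,"jaw": 22},{"x": 0,"y": 0,"z": 40,"wx": 0,"wy": 0,"wz": 0,"jaw": 22},{"x": 0,"y": 0,"z": 40,"wx": 0,"wy": 0,"wz": 0,"jaw": 22},{"x": 0,"y": 0,"z": 40,"wx": 0,"wy": 0,"wz": 0,"jaw": 22}])

```text
clock: 16.25
tcp_pos: [0.4718, 0.0713, 0.1903]
orientation: [0.651, 0.759, 0.0, -0.0]
ft_force: [-0.8, 0.3, -2.1]
finger_gap: 0.318
```

```bash
python3 - <<'E'
from h import *
st(); s=state()
f=grab('wrist','w13.png'); np.savez('/tmp/wr13.npz',**f)
f=grab('scene'); P=pts(f)
g=cv2.cvtColor(f['image'],cv2.COLOR_RGB2BGR)[180:340,240:400]
cv2.imwrite('pics/s13.png',cv2.resize(g,None,fx=3.7,fy=3.7,interpolation=cv2.INTER_CUBIC))
# axis tilt from both cameras
for n,ff in (('scene',f),('wrist',dict(np.load('/tmp/wr13.npz')))):
    P=pts(ff); o=np.array(ff['origin']); c=s['tcp_pos'].copy(); 
    d=c[:2]-o[:2]; d/=np.linalg.norm(d); perp=np.array([-d[1],d[0]])
    m=(np.hypot(P[...,0]-c[0],P[...,1]-c[1])<.020)
    for z0 in np.arange(.045,.16,.006):
        k=m&(P[...,2]>z0)&(P[...,2]<z0+.006)
        if k.sum()>8:
            q=(P[k][:,:2]-c[:2])*1000
            a=q@perp;b=q@d
            print(n,round(z0*1000),k.sum(),'perp mid %.1f w %.1f  near %.1f'%((a.min()+a.max())/2,a.max()-a.min(),np.percentile(b,5)), 'perp',perp.round(2))
E
```

```text
t 16.25 tcp [471.8  71.3 190.3] phi 98.75 zt [-1.e-04  2.e-04 -1.e+00] F [-0.8  0.3 -2.1] gap 27.1 j [-0.1   0.76 -0.21  1.96  0.34  0.45 -0.4 ]
scene 51 14 perp mid -0.0 w 21.7  near -13.1 perp [0.83 0.55]
scene 57 37 perp mid 0.8 w 23.6  near -14.1 perp [0.83 0.55]
scene 63 52 perp mid 0.5 w 23.7  near -13.3 perp [0.83 0.55]
scene 69 27 perp mid 0.4 w 23.3  near -12.6 perp [0.83 0.55]
scene 75 37 perp mid 0.3 w 23.4  near -13.5 perp [0.83 0.55]
scene 81 42 perp mid 0.1 w 23.3  near -13.9 perp [0.83 0.55]
scene 87 37 perp mid -0.1 w 23.2  near -12.8 perp [0.83 0.55]
scene 93 40 perp mid -0.2 w 23.1  near -13.7 perp [0.83 0.55]
scene 99 34 perp mid -0.4 w 23.0  near -13.5 perp [0.83 0.55]
scene 105 34 perp mid 0.3 w 28.2  near -15.2 perp [0.83 0.55]
scene 111 43 perp mid 1.1 w 26.1  near -15.0 perp [0.83 0.55]
scene 117 48 perp mid 1.0 w 36.3  near -14.9 perp [0.83 0.55]
scene 123 53 perp mid 4.4 w 29.2  near -16.5 perp [0.83 0.55]
scene 129 56 perp mid 4.2 w 29.1  near -16.3 perp [0.83 0.55]
scene 135 54 perp mid 3.1 w 30.5  near -15.8 perp [0.83 0.55]
scene 141 54 perp mid 4.7 w 30
[... 714 characters left out ...]
5]
wrist 99 54 perp mid -0.1 w 20.1  near -13.2 perp [0.99 0.15]
wrist 105 74 perp mid -0.9 w 25.6  near -15.0 perp [0.99 0.15]
wrist 111 190 perp mid -0.1 w 28.3  near -15.2 perp [0.99 0.15]
wrist 117 236 perp mid 0.7 w 31.9  near -15.2 perp [0.99 0.15]
wrist 123 324 perp mid -0.0 w 33.3  near -15.2 perp [0.99 0.15]
wrist 129 382 perp mid 0.1 w 33.7  near -15.1 perp [0.99 0.15]
wrist 135 415 perp mid 0.0 w 33.7  near -15.1 perp [0.99 0.15]
wrist 141 434 perp mid -0.1 w 33.4  near -15.0 perp [0.99 0.15]
wrist 147 536 perp mid -0.0 w 33.7  near -15.1 perp [0.99 0.15]
wrist 153 842 perp mid -0.1 w 34.6  near -15.0 perp [0.99 0.15]
wrist 159 950 perp mid -0.1 w 32.5  near -14.7 perp [0.99 0.15]
```

View pics/w13.png

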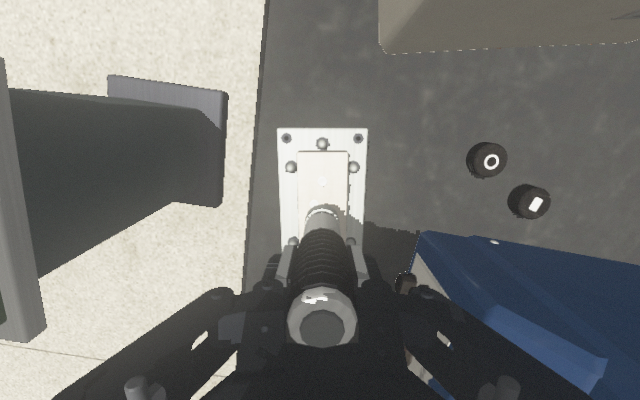

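View pics/s13.png

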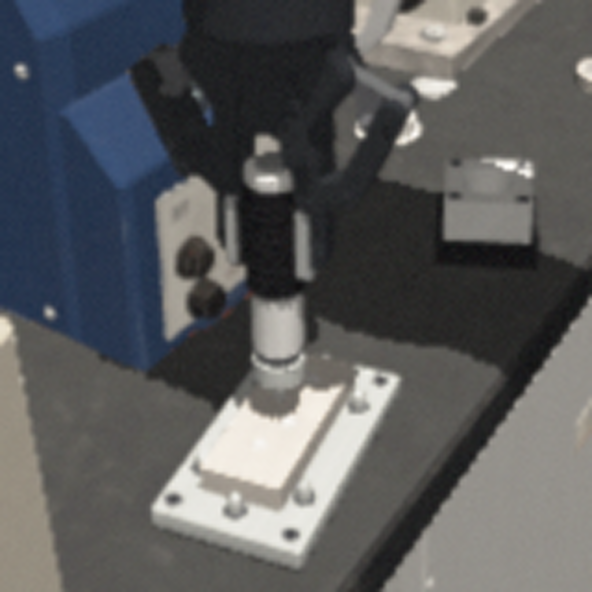

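The probe hangs upright (axis constant within 0.3 mm over 50 mm in the wrist depth) and is centred over the block. Lowering.

send_rows(deltas=[{"x": 0,"y": 0,"z": 4,"wx": 0,"wy": 0,"wz": 0,"jaw": 22},{"x": 0,"y": 0,"z": 8,"wx": 0,"wy": 0,"wz": 0,"jaw": 22},{"x": 0,"y": 0,"z": 11,"wx": 0,"wy": 0,"wz": 0,"jaw": 22},{"x": 0,"y": 0,"z": 13,"wx": 0,"wy": 0,"wz": 0,"jaw": 22},{"x": 0,"y": 0,"z": 14.5,"wx": 0,"wy": 0,"wz": 0,"jaw": 22},{"x": 0,"y": 0,"z": 15,"wx": 0,"wy": 0,"wz": 0,"jaw": 22},{"x": 0,"y": 0,"z": 15,"wx": 0,"wy": 0,"wz": 0,"jaw": 22}])

```text
clock: 17.05
tcp_pos: [0.4717, 0.0716, 0.1751]
orientation: [0.651, 0.759, 0.0, -0.0]
ft_force: [-0.5, 0.1, -2.7]
finger_gap: 0.319
```

send_rows(deltas=[{"x": 0,"y": 0,"z": 0.5,"wx": 0,"wy": 0,"wz": 0,"jaw": 22},{"x": 0,"y": 0,"z": 1,"wx": 0,"wy": 0,"wz": 0,"jaw": 22},{"x": 0,"y": 0,"z": 1.5,"wx": 0,"wy": 0,"wz": 0,"jaw": 22},{"x": 0,"y": 0,"z": 2,"wx": 0,"wy": 0,"wz": 0,"jaw": 22},{"x": 0,"y": 0,"z": 2.5,"wx": 0,"wy": 0,"wz": 0,"jaw": 22},{"x": 0,"y": 0,"z": 3,"wx": 0,"wy": 0,"wz": 0,"jaw": 22},{"x": 0,"y": 0,"z": 3,"wx": 0,"wy": 0,"wz": 0,"jaw": 22}])

```text
clock: 17.75
tcp_pos: [0.4718, 0.0715, 0.1721]
orientation: [0.651, 0.759, 0.0, -0.0]
ft_force: [-0.2, 0.2, -2.5]
finger_gap: 0.321
```

send_rows(deltas=[{"x": 0,"y": 0,"z": 0.4,"wx": 0,"wy": 0,"wz": 0,"jaw": 22},{"x": 0,"y": 0,"z": 0.8,"wx": 0,"wy": 0,"wz": 0,"jaw": 22},{"x": 0,"y": 0,"z": 1.2,"wx": 0,"wy": 0,"wz": 0,"jaw": 22},{"x": 0,"y": 0,"z": 1.6,"wx": 0,"wy": 0,"wz": 0,"jaw": 22},{"x": 0,"y": 0,"z": 2,"wx": 0,"wy": 0,"wz": 0,"jaw": 22},{"x": 0,"y": 0,"z": 2,"wx": 0,"wy": 0,"wz": 0,"jaw": 22}])

```text
clock: 18.35
tcp_pos: [0.4718, 0.0716, 0.1702]
orientation: [0.651, 0.759, 0.0, -0.0]
ft_force: [-0.2, -0.6, 2.9]
finger_gap: 0.318
```

Tip contact came near 171.7 mm as predicted: 5.5 N of spring force at 1.5 mm. Continuing gently.

send_rows(deltas=[{"x": 0,"y": 0,"z": 0.4,"wx": 0,"wy": 0,"wz": 0,"jaw": 22},{"x": 0,"y": 0,"z": 0.8,"wx": 0,"wy": 0,"wz": 0,"jaw": 22},{"x": 0,"y": 0,"z": 1.2,"wx": 0,"wy": 0,"wz": 0,"jaw": 22},{"x": 0,"y": 0,"z": 1.6,"wx": 0,"wy": 0,"wz": 0,"jaw": 22},{"x": 0,"y": 0,"z": 2,"wx": 0,"wy": 0,"wz": 0,"jaw": 22},{"x": 0,"y": 0,"z": 2.4,"wx": 0,"wy": 0,"wz": 0,"jaw": 22},{"x": 0,"y": 0,"z": 2.8,"wx": 0,"wy": 0,"wz": 0,"jaw": 22},{"x": 0,"y": 0,"z": 2.8,"wx": 0,"wy": 0,"wz": 0,"jaw": 22}])

```text
clock: 19.15
tcp_pos: [0.4718, 0.0715, 0.1674]
orientation: [0.651, 0.759, 0.0, -0.0]
ft_force: [-0.9, -0.5, 6.1]
finger_gap: 0.322
```

send_rows(deltas=[{"x": 0,"y": 0,"z": 0.2,"wx": 0,"wy": 0,"wz": 0,"jaw": 22},{"x": 0,"y": 0,"z": 0.4,"wx": 0,"wy": 0,"wz": 0,"jaw": 22},{"x": 0,"y": 0,"z": 0.6,"wx": 0,"wy": 0,"wz": 0,"jaw": 22},{"x": 0,"y": 0,"z": 0.8,"wx": 0,"wy": 0,"wz": 0,"jaw": 22},{"x": 0,"y": 0,"z": 1,"wx": 0,"wy": 0,"wz": 0,"jaw": 22},{"x": 0,"y": 0,"z": 1,"wx": 0,"wy": 0,"wz": 0,"jaw": 22}])

```text
clock: 19.75
tcp_pos: [0.4718, 0.0716, 0.1664]
orientation: [0.651, 0.759, 0.0, 0.0]
ft_force: [-0.3, 0.5, 7.3]
finger_gap: 0.321
```

send_rows(deltas=[{"x": 0,"y": 0,"z": 0.15,"wx": 0,"wy": 0,"wz": 0,"jaw": 22},{"x": 0,"y": 0,"z": 0.3,"wx": 0,"wy": 0,"wz": 0,"jaw": 22},{"x": 0,"y": 0,"z": 0.45,"wx": 0,"wy": 0,"wz": 0,"jaw": 22},{"x": 0,"y": 0,"z": 0.6,"wx": 0,"wy": 0,"wz": 0,"jaw": 22},{"x": 0,"y": 0,"z": 0.6,"wx": 0,"wy": 0,"wz": 0,"jaw": 22}])

```text
clock: 20.25
tcp_pos: [0.4718, 0.0716, 0.1659]
orientation: [0.651, 0.759, 0.0, 0.0]
ft_force: [-1.3, 0.1, 8.8]
finger_gap: 0.318
```

send_rows(deltas=[{"x": 0,"y": 0,"z": 0.15,"wx": 0,"wy": 0,"wz": 0,"jaw": 22},{"x": 0,"y": 0,"z": 0.3,"wx": 0,"wy": 0,"wz": 0,"jaw": 22},{"x": 0,"y": 0,"z": 0.3,"wx": 0,"wy": 0,"wz": 0,"jaw": 22}])

```text
clock: 20.55
tcp_pos: [0.4718, 0.0716, 0.1659]
orientation: [0.651, 0.759, 0.0, 0.0]
ft_force: [-1.8, -0.5, 17.5]
finger_gap: 0.316
```

The foot met the steel at 165.9 mm. A touch more push, then hold.

send_rows(deltas=[{"x": 0,"y": 0,"z": 0.1,"wx": 0,"wy": 0,"wz": 0,"jaw": 22},{"x": 0,"y": 0,"z": 0.2,"wx": 0,"wy": 0,"wz": 0,"jaw": 22},{"x": 0,"y": 0,"z": 0.2,"wx": 0,"wy": 0,"wz": 0,"jaw": 22},{"x": 0,"y": 0,"z": 0.2,"wx": 0,"wy": 0,"wz": 0,"jaw": 22}])

```text
clock: 20.95
tcp_pos: [0.4718, 0.0716, 0.1659]
orientation: [0.651, 0.759, 0.0, 0.0]
ft_force: [-3.6, 0.6, 22.5]
finger_gap: 0.319
```

```bash
python3 - <<'E'
from h import *
st(); s=state(); print(s['ft_torque'])
f=grab('wrist','w14.png'); np.savez('/tmp/wr14.npz',**f)
f=grab('scene'); 
g=cv2.cvtColor(f['image'],cv2.COLOR_RGB2BGR)[180:340,240:400]
cv2.imwrite('pics/s14.png',cv2.resize(g,None,fx=3.7,fy=3.7,interpolation=cv2.INTER_CUBIC))
ff=dict(np.load('/tmp/wr14.npz'));P=pts(ff); o=np.array(ff['origin']); c=s['tcp_pos']
d=c[:2]-o[:2]; d/=np.linalg.norm(d); perp=np.array([-d[1],d[0]])
m=(np.hypot(P[...,0]-c[0],P[...,1]-c[1])<.020)
for z0 in np.arange(.033,.14,.006):
    k=m&(P[...,2]>z0)&(P[...,2]<z0+.006)
    if k.sum()>8:
        q=(P[k][:,:2]-c[:2])*1000; a=q@perp;b=q@d
        print(round(z0*1000),k.sum(),'mid %.1f near %.1f'%((a.min()+a.max())/2,np.percentile(b,5)))
st()
E
```

```text
t 20.95 tcp [471.8  71.6 165.9] phi 98.77 zt [ 9.e-04  3.e-04 -1.e+00] F [-3.6  0.6 22.5] gap 27.2 j [-0.12  0.81 -0.18  1.98  0.36  0.39 -0.42]
[-0.1226229   0.98817756 -0.00444306]
33 81 mid -0.1 near -13.7
39 156 mid -0.4 near -13.2
45 34 mid -0.8 near -13.1
51 102 mid -0.0 near -13.2
57 100 mid -0.3 near -13.2
63 119 mid 0.0 near -13.2
69 118 mid 0.0 near -13.2
75 43 mid 0.0 near -13.3
81 88 mid 0.7 near -15.1
87 193 mid 0.0 near -15.2
93 253 mid 0.3 near -15.2
99 338 mid -0.1 near -15.2
105 367 mid -0.1 near -15.2
111 410 mid 0.0 near -15.1
117 451 mid 0.1 near -15.1
123 546 mid 0.0 near -15.1
129 836 mid -0.0 near -14.9
135 920 mid 0.1 near -14.7
t 21.05 tcp [471.8  71.6 165.8] phi 98.76 zt [ 9.e-04  3.e-04 -1.e+00] F [-3.2 -0.2 22.6] gap 27.3 j [-0.12  0.81 -0.18  1.98  0.36  0.39 -0.42]
```

View pics/s14.png

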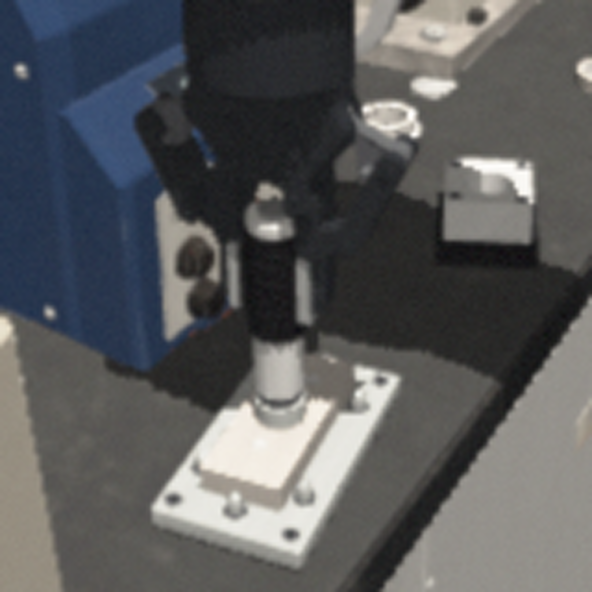

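View pics/w14.png

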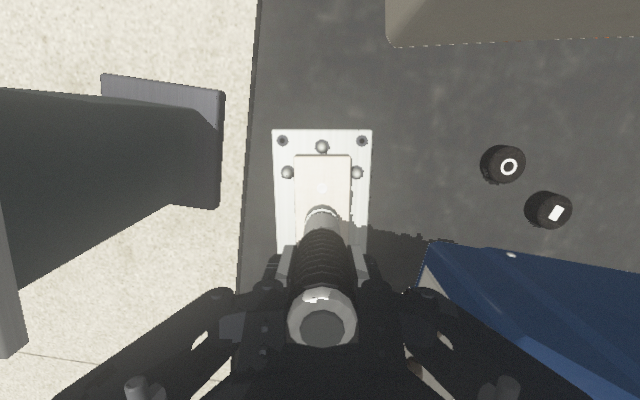

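The foot ring at (280,410) sits flush in mid-block and the probe axis is straight. Holding for about three seconds.

send_rows(deltas=[{"x": 0,"y": 0,"z": 0,"wx": 0,"wy": 0,"wz": 0,"jaw": 22},{"x": 0,"y": 0,"z": 0,"wx": 0,"wy": 0,"wz": 0,"jaw": 22},{"x": 0,"y": 0,"z": 0,"wx": 0,"wy": 0,"wz": 0,"jaw": 22},{"x": 0,"y": 0,"z": 0,"wx": 0,"wy": 0,"wz": 0,"jaw": 22},{"x": 0,"y": 0,"z": 0,"wx": 0,"wy": 0,"wz": 0,"jaw": 22},{"x": 0,"y": 0,"z": 0,"wx": 0,"wy": 0,"wz": 0,"jaw": 22},{"x": 0,"y": 0,"z": 0,"wx": 0,"wy": 0,"wz": 0,"jaw": 22},{"x": 0,"y": 0,"z": 0,"wx": 0,"wy": 0,"wz": 0,"jaw": 22}])

```text
clock: 21.85
tcp_pos: [0.4718, 0.0716, 0.1658]
orientation: [0.651, 0.759, 0.0, 0.0]
ft_force: [-3.1, -1.0, 22.3]
finger_gap: 0.318
```

send_rows(deltas=[{"x": 0,"y": 0,"z": 0,"wx": 0,"wy": 0,"wz": 0,"jaw": 22},{"x": 0,"y": 0,"z": 0,"wx": 0,"wy": 0,"wz": 0,"jaw": 22},{"x": 0,"y": 0,"z": 0,"wx": 0,"wy": 0,"wz": 0,"jaw": 22},{"x": 0,"y": 0,"z": 0,"wx": 0,"wy": 0,"wz": 0,"jaw": 22},{"x": 0,"y": 0,"z": 0,"wx": 0,"wy": 0,"wz": 0,"jaw": 22},{"x": 0,"y": 0,"z": 0,"wx": 0,"wy": 0,"wz": 0,"jaw": 22},{"x": 0,"y": 0,"z": 0,"wx": 0,"wy": 0,"wz": 0,"jaw": 22},{"x": 0,"y": 0,"z": 0,"wx": 0,"wy": 0,"wz": 0,"jaw": 22}])

```text
clock: 22.65
tcp_pos: [0.4718, 0.0716, 0.1658]
orientation: [0.651, 0.759, 0.0, 0.0]
ft_force: [-4.4, -0.5, 21.5]
finger_gap: 0.317
```

send_rows(deltas=[{"x": 0,"y": 0,"z": 0,"wx": 0,"wy": 0,"wz": 0,"jaw": 22},{"x": 0,"y": 0,"z": 0,"wx": 0,"wy": 0,"wz": 0,"jaw": 22},{"x": 0,"y": 0,"z": 0,"wx": 0,"wy": 0,"wz": 0,"jaw": 22},{"x": 0,"y": 0,"z": 0,"wx": 0,"wy": 0,"wz": 0,"jaw": 22},{"x": 0,"y": 0,"z": 0,"wx": 0,"wy": 0,"wz": 0,"jaw": 22},{"x": 0,"y": 0,"z": 0,"wx": 0,"wy": 0,"wz": 0,"jaw": 22},{"x": 0,"y": 0,"z": 0,"wx": 0,"wy": 0,"wz": 0,"jaw": 22},{"x": 0,"y": 0,"z": 0,"wx": 0,"wy": 0,"wz": 0,"jaw": 22}])

```text
clock: 23.45
tcp_pos: [0.4718, 0.0716, 0.1658]
orientation: [0.651, 0.759, 0.0, 0.0]
ft_force: [-3.8, 0.2, 21.8]
finger_gap: 0.317
```

send_rows(deltas=[{"x": 0,"y": 0,"z": 0,"wx": 0,"wy": 0,"wz": 0,"jaw": 22},{"x": 0,"y": 0,"z": 0,"wx": 0,"wy": 0,"wz": 0,"jaw": 22},{"x": 0,"y": 0,"z": 0,"wx": 0,"wy": 0,"wz": 0,"jaw": 22},{"x": 0,"y": 0,"z": 0,"wx": 0,"wy": 0,"wz": 0,"jaw": 22},{"x": 0,"y": 0,"z": 0,"wx": 0,"wy": 0,"wz": 0,"jaw": 22},{"x": 0,"y": 0,"z": 0,"wx": 0,"wy": 0,"wz": 0,"jaw": 22}])

```text
clock: 24.05
tcp_pos: [0.4718, 0.0716, 0.1659]
orientation: [0.651, 0.759, 0.0, 0.0]
ft_force: [-3.5, -1.3, 21.6]
finger_gap: 0.319
```

```bash
python3 - <<'E'
from h import *
st(); s=state(); print(s['ft_torque'])
f=grab('wrist'); P=pts(f)
print('block top fwd of probe', np.median(P[165:200,305:340,2]))
st()
E
```

```text
t 24.05 tcp [471.8  71.6 165.9] phi 98.77 zt [ 9.e-04  3.e-04 -1.e+00] F [-3.5 -1.3 21.6] gap 27.3 j [-0.12  0.81 -0.18  1.98  0.36  0.39 -0.42]
[-0.07914339  1.01879482  0.0278459 ]
block top fwd of probe 0.02956680834023101
t 24.1 tcp [471.8  71.6 165.8] phi 98.77 zt [ 8.e-04  3.e-04 -1.e+00] F [-3.2 -0.6 22. ] gap 27.2 j [-0.12  0.81 -0.18  1.98  0.36  0.39 -0.42]
```

```bash
python3 - <<'E'
from h import *
print(workorder.hand_in()); st()
E
```

```text
the job is handed in; nothing more can be done
None
the job is handed in; nothing more can be done
```

The job is handed in: the reference block is in the seat, and the probe is pressed upright on it, still gripped and pushing down. No verdict was reported.

- **Block:** I laid it flat between the dowels and let go. The plate contact height matched, its top face reads 29.6 mm above the bench (30 expected), and it lies free between the dowels in the pictures.
- **Probe:** The tip touched the block at 171.7 mm tool height. The foot met the steel at 165.9 mm, the 6 mm of tip travel expected.
- **Hold:** It held for about 3 s from 20.95 s to hand-in at 24.1 s. The wrist force stayed at 21.5–22.6 N, about 24 N on the block with the probe's weight. The tool stayed within 0.1 mm.
- **Position:** The wrist depth shows the probe upright, with its axis about 0.2 mm from the block's centre, so the whole foot is on the steel.

**Checks that did not fully agree:**
- A small sideways force of about 3–4 N and a 1 N·m wrist moment remain. My estimate is that the push sits about 4 mm off the foot's centre, still inside the 13 mm foot radius. I left it so as not to disturb the hold.
- The scene camera suggested up to 1.5° of lean, which the wrist camera did not show. I put that down to calibration.
- The first closing on the block pressed down with 14 N, so I opened and regripped 4 mm higher. That still pressed about 13 N.

I did not touch the other things on the bench.

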